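# Weigh-check used capacitors and send the tote to the station

## Robot

A 6-joint arm with a two-finger parallel gripper is mounted at the origin on the work surface. World frame = base frame: x ahead of the robot, y to its left, z up, the work surface at z = 0. Lengths are in m, angles in rad, forces in N, time in s.
With the tool pointing down it reaches from about 0.275 to 0.75 m from the base axis. Payload 10.2 kg.
Tool frame: the origin (TCP) lies at the very end of the fingers, on their centre line; the grasp point (between the pads) lies 19 mm behind it (robot.grip_point_offset is the distance from the TCP to the grasp point, in m); z points along the fingers, y is the direction in which the jaws open and shut (so a half turn about z gives the same grasp; the last joint's range is limited). The gripper opens to 85 mm and grips with 20 to 120 N. Pads are 22 mm wide; open, the fingers measure 114 mm over their backs; the gripper's body (76 mm by 85 mm) begins 54 mm behind the grasp point. The pads swing forward as they close: fully open they stand 13 mm farther back than shut.
Start: joints at [1.051, 0.313, 1.498, -0, 1.331, -0.223], TCP at [0.154, 0.502, 0.231] pointing down, gripper open.
Joint ranges: [-2.94, 2.94], [-0.97, 2.17], [0.19, 2.56], [-1.23, 4.37], [0.02, 3.11], [-2.88, 2.88]. Speed limits (rad/s): [2.39, 2.39, 3.01, 3.14, 3.14, 3.14].

## Interface

Orientations are given as a unit quaternion [x, y, z, w].
In Python, from cell import telemetry, eyes, robot gives the robot as it stands.
- The arm moves only by the tool step_arm, never from a script. Its argument "plan" is a list of rows, each an object of numbers: "jaw": the opening, from 0 (shut) to 1 (fully open); "dx", "dy", "dz": the shift along the tool's x, y, z in mm; "ax", "ay", "az": the turn, a rotation vector about the tool's x, y, z in rad. A call has 1 to 20 rows; each row is the pose to reach, as a shift and turn from the pose measured when the call began, along the tool's axes at that moment; what a row does not reach only later rows make up. A row lasts 1/12 s, in which the tool goes at most 41.7 mm and 7.16 degrees, less where a joint would pass 70% of its speed; a pose out of reach is approached as far as the arm can. A call with a gripper value outside its range is refused whole. The fingers move at their own pace and stop on an object; "grip_force" is the grip in N (left out, the last holds). Time passes only in rows, so rows that repeat a pose let the fingers close. It gives the time, the measured TCP pose, the force and the opening at its end, in the units of the state.
- telemetry.sense(): the state, without advancing time (a new reading comes with each control period).
- eyes.snapshot(name): name is "scene" or "top" or "wrist"; returns a dict with "frame" (384x512x3 uint8, red, green, blue), "range_z" (384x512 float32, m along the optical axis (not along the pixel's ray), 0 where there is no reading), "camera_matrix" (3x3 intrinsics, pixels), "rvec" (rotation vector, rad) and "tvec" (3), from world to camera coordinates, as OpenCV has them. Camera axes: x right, y down, z forward; pixel columns grow to the right and rows downward; lengths in m; the calibration is good to about 2 mm. A picture is of the moment at which its call begins.
- robot.job_done(): hands the job in, once; it reports no verdict.
The state is a dict: "clock": time; "joints": joint angles; "qvel": joint speeds; "joint_efforts": joint torques, N m; "ee_pos": TCP position; "tcp_rot": TCP orientation; "ft_force": force on the tool from outside, world axes, zero at the start; "torque": the same for the moment, N m; "opening": finger opening in m.
Only numpy, scipy, OpenCV 4.12 (cv2) and the standard library are available. Lean on these libraries where they do the work, as an engineer would, in place of code of your own. Each camera call takes 0.05 s, during which the arm holds its last target.

## Task

Prove the bench balance by standing the check weight centred on its pan for a moment, then put it back in the middle of its rest pad. Then weigh the can capacitors on the bench one at a time, from the biggest to the smallest, each upright and let go at the centre of the pan for a second, and stand each one after its weighing in an empty cell of the divided tote. When all are in the tote, push it gently along the rollers until it is fully home against the stop of the station bay; do not press the pan down onto its stop, and leave everything else on the bench alone.

Things in the scene. Friction and masses are not known exactly. Their poses are not given: they have to be found in the camera images.
- track: fixed roller track, 360 mm long (own x), 200 wide; rails 62 high, 176 apart; ten free-turning rollers, tops 50 mm above the bench. Origin: centre of its underside. Its +x end (away from the robot) is the station bay: 90 mm cheeks and a 92 mm high end stop, inner face at track x = +153 mm; the -x end is open. The tote is pushed along +x; the rollers turn lightly and it stays where left.
- bay (a point): where the tote's origin comes to lie when it is fully home in the bay, against the end stop: track (69, 0, 50) mm. Moves with the track.
- tote: grey open tote 168 x 168 x 30 mm, 0.45 kg, walls, dividers and floor 4 mm; 2 x 2 cells of 78 mm, centres at (+-41, +-41) mm. Origin: centre of its underside; x as the track's x (within 0.04 rad). On its -x wall a bar handle to push: 100 mm long along y, 11 thick, at tote x = -119 mm, 22 mm above the underside. Starts on the rollers at the open end, 130 to 155 mm short of home.
- balance: white bench balance fixed on the bench, 190 (x) x 160 (y) mm, housing 44 mm high, dark display on its -x edge, round pan on top. Origin: centre of its underside.
- pan_top (a point): centre of the upper face of the round steel pan (130 mm across, 6 mm thick, with a dark circle of 72 mm across marked round its centre). About 70 mm above the bench when empty; sinks with the load.
- pan (a joint): travel of the sprung pan downward in m: about 0 empty, spring about 600 N/m (about 8 mm under the check weight, 1.4 to 7.5 mm under a capacitor), hard stop at 15 mm.
- pad: round black rubber rest pad fixed on the bench, 84 mm across, 5 mm thick, on which the check weight starts. Origin: centre of its underside.
- pad_top (a point): centre of the upper face of the rest pad.
- check_weight: steel check weight, 0.5 kg: cylinder 64 mm across and 42 mm high, a thin neck, and on top a round grip knob 30 mm across from 54 to 78 mm above the underside. Origin: centre of its underside, z up.
- cap_xl: the largest can capacitor: upright grey cylinder 66 mm across and 84 mm high with two flat terminals on top (3 mm proud), about 0.36 kg (0.75 to 1.25 times that). Origin: centre of its underside, z up along the can. Stands loose on the bench; may be absent (None from the start).
- cap_l: the second-size can capacitor: upright grey cylinder 59 mm across and 76 mm high with two flat terminals on top (3 mm proud), about 0.26 kg (0.75 to 1.25 times that). Origin: centre of its underside, z up along the can. Stands loose on the bench; may be absent (None from the start).
- cap_m: the third-size can capacitor: upright grey cylinder 52 mm across and 70 mm high with two flat terminals on top (3 mm proud), about 0.19 kg (0.75 to 1.25 times that). Origin: centre of its underside, z up along the can. Stands loose on the bench; may be absent (None from the start).
- cap_s: the smallest can capacitor: upright grey cylinder 44 mm across and 62 mm high with two flat terminals on top (3 mm proud), about 0.12 kg (0.75 to 1.25 times that). Origin: centre of its underside, z up along the can. Stands loose on the bench; may be absent (None from the start).
- multimeter: yellow multimeter 155 x 80 x 36 mm lying on the bench; a bystander to be left alone. Origin: centre of its underside.
- screwdriver: screwdriver 190 mm long lying on the bench; a bystander to be left alone. Origin: the middle of its length, at the underside.
- wrench: wrench 160 mm long lying on the bench; a bystander to be left alone. Origin: the middle of its length, at the underside.
- spool: solder spool, 60 mm across, 50 mm high; a bystander to be left alone. Origin: centre of its underside.
- ferrite: dark ferrite ring, 40 mm across, 18 mm high; a bystander to be left alone. Origin: centre of its underside.
- heatsink: finned aluminium heat sink 70 x 90 x 31 mm; a bystander to be left alone. Origin: centre of its underside.
- toroid: small copper-coloured ring core, 36 mm across, 16 mm high, lying among the capacitors; a bystander to be left alone. Origin: centre of its underside.
Things that resemble listed ones, but are neither listed nor needed, are in the scene too. What is shaped like the cap_m but blue is not meant.

How it is judged:
On the way, in this order (a step that is already met when the one before it is completed fails the run):
1. the check weight stands centred (within 15 mm) and let go, on the pan (horizontal distance between check_weight and pan_top below 0.015 m and z of check_weight in the frame of pan_top between -0.003 and 0.004 m and angle between check_weight's own z axis and vertical below 0.1 rad and contact force between the fingers and check_weight below 0.1 N and linear speed of check_weight below 0.02 m/s), for 0.5 s.
2. the check weight is back on its rest pad, let go (horizontal distance between check_weight and pad_top below 0.015 m and z of check_weight in the frame of pad_top below 0.004 m and angle between check_weight's own z axis and vertical below 0.1 rad and contact force between the fingers and check_weight below 0.1 N and linear speed of check_weight below 0.02 m/s), for 0.3 s.
3. the largest capacitor stands upright, centred (within 15 mm) and let go, on the pan (horizontal distance between cap_xl and pan_top below 0.015 m and z of cap_xl in the frame of pan_top between -0.003 and 0.004 m and angle between cap_xl's own z axis and vertical below 0.1 rad and contact force between the fingers and cap_xl below 0.1 N and linear speed of cap_xl below 0.02 m/s), for 0.5 s.
4. the second-size capacitor stands upright, centred (within 15 mm) and let go, on the pan (horizontal distance between cap_l and pan_top below 0.015 m and z of cap_l in the frame of pan_top between -0.003 and 0.004 m and angle between cap_l's own z axis and vertical below 0.1 rad and contact force between the fingers and cap_l below 0.1 N and linear speed of cap_l below 0.02 m/s), for 0.5 s.
5. the third-size capacitor stands upright, centred (within 15 mm) and let go, on the pan (horizontal distance between cap_m and pan_top below 0.015 m and z of cap_m in the frame of pan_top between -0.003 and 0.004 m and angle between cap_m's own z axis and vertical below 0.1 rad and contact force between the fingers and cap_m below 0.1 N and linear speed of cap_m below 0.02 m/s), for 0.5 s.
6. the smallest capacitor stands upright, centred (within 15 mm) and let go, on the pan (horizontal distance between cap_s and pan_top below 0.015 m and z of cap_s in the frame of pan_top between -0.003 and 0.004 m and angle between cap_s's own z axis and vertical below 0.1 rad and contact force between the fingers and cap_s below 0.1 N and linear speed of cap_s below 0.02 m/s), for 0.5 s.
7. all capacitors stand in the tote while it is still outside the bay (x of cap_xl in the frame of tote between -0.082 and 0.082 m and y of cap_xl in the frame of tote between -0.082 and 0.082 m and z of cap_xl in the frame of tote between -0.002 and 0.009 m and angle between each of cap_xl, cap_l, cap_m, cap_s's own z axis and vertical below 0.1 rad and contact force between the fingers and cap_xl below 0.1 N and x of cap_l in the frame of tote between -0.082 and 0.082 m and y of cap_l in the frame of tote between -0.082 and 0.082 m and z of cap_l in the frame of tote between -0.002 and 0.009 m and contact force between the fingers and cap_l below 0.1 N and x of cap_m in the frame of tote between -0.082 and 0.082 m and y of cap_m in the frame of tote between -0.082 and 0.082 m and z of cap_m in the frame of tote between -0.002 and 0.009 m and contact force between the fingers and cap_m below 0.1 N and x of cap_s in the frame of tote between -0.082 and 0.082 m and y of cap_s in the frame of tote between -0.082 and 0.082 m and z of cap_s in the frame of tote between -0.002 and 0.009 m and contact force between the fingers and cap_s below 0.1 N and x of tote in the frame of track below 0.02 m), for 0.2 s.
8. the loaded tote is home against the stop of the bay (x of tote in the frame of track above 0.06 m and angle between the x axis of tote and the x axis of track, either way round below 0.08 rad and angle between tote's own z axis and vertical below 0.05 rad and z of tote in the frame of track below 0.056 m and linear speed of tote below 0.02 m/s and x of cap_xl in the frame of tote between -0.082 and 0.082 m and y of cap_xl in the frame of tote between -0.082 and 0.082 m and z of cap_xl in the frame of tote between -0.002 and 0.009 m and angle between each of cap_xl, cap_l, cap_m, cap_s's own z axis and vertical below 0.1 rad and contact force between the fingers and cap_xl below 0.1 N and x of cap_l in the frame of tote between -0.082 and 0.082 m and y of cap_l in the frame of tote between -0.082 and 0.082 m and z of cap_l in the frame of tote between -0.002 and 0.009 m and contact force between the fingers and cap_l below 0.1 N and x of cap_m in the frame of tote between -0.082 and 0.082 m and y of cap_m in the frame of tote between -0.082 and 0.082 m and z of cap_m in the frame of tote between -0.002 and 0.009 m and contact force between the fingers and cap_m below 0.1 N and x of cap_s in the frame of tote between -0.082 and 0.082 m and y of cap_s in the frame of tote between -0.082 and 0.082 m and z of cap_s in the frame of tote between -0.002 and 0.009 m and contact force between the fingers and cap_s below 0.1 N), for 0.3 s.
At the end, for the whole second after the job is handed in: Every capacitor present stands upright on the floor of a cell of the tote (one per cell), the tote is at rest within 9 mm of the stop of the bay and straight in the track, the check weight stands at rest within 15 mm of the middle of its rest pad, the pan is empty, and all is let go (all of step 2 and all of step 8 and value of joint pan below 0.0008 m); the robot touches nothing.
It fails at once if the pan is pressed down to its stop (13.5 mm or more) (value of joint pan above 0.0135 m).
It fails at once if the tote is shoved faster than 0.5 m/s (linear speed of tote above 0.5 m/s).
It fails at once if a bystander is moved by more than 30 mm (the small ring core among the capacitors: 70 mm) (distance of any of multimeter, screwdriver, wrench, spool, ferrite, heatsink from where it was at the start of the episode above 0.03 m or distance of toroid from where it was at the start of the episode above 0.07 m).
Of cap_xl, cap_l, cap_m, cap_s only 2 to 3 are there at a start; the rules pass over those that are not, and their reading is None.
At some moment in a run one of cap_xl, cap_l, cap_m, cap_s, check_weight may be knocked a few centimetres aside while the robot is not near it.
It also fails if it takes over 210 s, if anything falls off the work surface, if the arm or the gripper's body presses on something with over 40 N, if the wrist force passes 120 N, or if a joint passes its speed limit or range.

## Working session

There is one attempt and no reset: what is moved stays moved. The work goes in short steps, Python scripts to look and compute and a tool call to move; the robot and the scene stay as the last step left them, time stands still between calls to the robot, and variables do not carry over. Pictures are saved under pics/ and viewed, and the job is handed in when it is done.

Besides the shell and the picture viewer there is one more tool, called after "Emit:" as name([rows], argument=value, ...), one row to a line, values as JSON. step_arm: Moves the arm, as the interface text tells. Its arguments: {"type":"object","properties":{"plan":{"type":"array","items":{"type":"object","properties":{"jaw":{"type":"number"},"dx":{"type":"number"},"dy":{"type":"number"},"dz":{"type":"number"},"ax":{"type":"number"},"ay":{"type":"number"},"az":{"type":"number"}}}},"grip_force":{"type":"number"}},"required":["plan"]}

```bash
ls; mkdir -p pics
cat > h.py <<'E'
import numpy as np, cv2
from cell import telemetry, eyes, robot
def snap(n,f=None):
    s=eyes.snapshot(n)
    if f: cv2.imwrite('pics/'+f,cv2.cvtColor(s['frame'],cv2.COLOR_RGB2BGR))
    R=cv2.Rodrigues(np.array(s['rvec'],float))[0]; t=np.array(s['tvec'],float).ravel(); K=np.array(s['camera_matrix'])
    d=s['range_z']; v,u=np.indices(d.shape)
    pc=np.stack([(u-K[0,2])/K[0,0]*d,(v-K[1,2])/K[1,1]*d,d],-1)
    W=(pc-t)@R
    W[d==0]=np.nan
    s['W']=W; s['R']=R; s['t']=t; s['K']=K
    return s
E
python3 - <<'E'
from h import *
s=telemetry.sense(); print(s)
for n in['scene','top','wrist']:
    a=snap(n,n+'0.png'); print(n,-a['R'].T@a['t'],a['K'].tolist())
    np.savez('/tmp/'+n+'0.npz',W=a['W'],f=a['frame'])
E
```

```text
pics
{'clock': 0.0, 'joints': array([ 1.05060663e+00,  3.13493690e-01,  1.49842884e+00, -2.09521533e-07,
        1.33099442e+00, -2.23404173e-01]), 'qvel': array([-2.94668521e-03, -8.40934542e-04, -1.25625109e-03, -5.13684602e-05,
        1.61505402e-03,  2.11589243e-04]), 'joint_efforts': array([ 4.80710605e-04, -4.12266719e+01, -2.59742653e+01, -1.65780484e-04,
        4.14381473e-03,  2.01831904e-05]), 'ee_pos': array([0.15342081, 0.50182002, 0.23071582]), 'tcp_rot': array([ 1.47848690e-01,  9.89009771e-01, -6.16945647e-04, -2.40457559e-04]), 'ft_force': array([-0.21355798,  0.68161669, -1.00399233]), 'torque': array([ 0.01028869, -0.02537619,  0.01967212]), 'opening': 0.08540551569662994}
scene [1.10035727 0.59845382 1.17612845] [[436.47673659841, 0.0, 251.0412151873278], [0.0, 436.47673659841, 193.71029960132515], [0.0, 0.0, 1.0]]
top [ 0.33755852 -0.06929984  1.21813633] [[467.5033061531357, 0.0, 246.47448238371138], [0.0, 467.5033061531357, 195.343163105984], [0.0, 0.0, 1.0]]
wrist [0.08286499 0.52443125 0.37223072] [[300.38895310010736, 0.0, 253.54425104029767], [0.0, 300.38895310010736, 191.45968991578158], [0.0, 0.0, 1.0]]
```

View pics/top0.png

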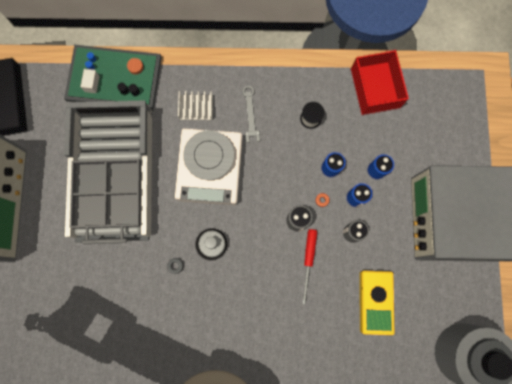

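View pics/scene0.png

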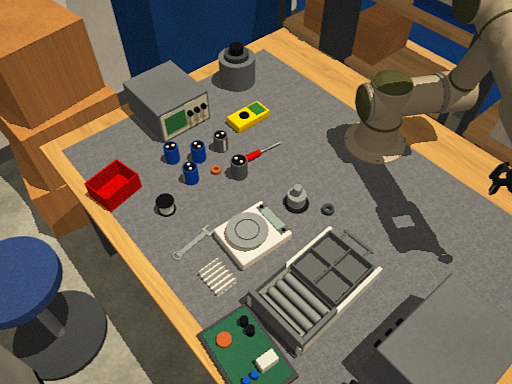

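View pics/wrist0.png

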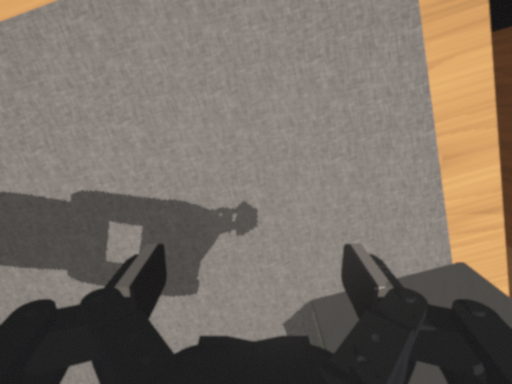

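The top view shows the check weight at (211,243), the balance at (208,160), and the tote at (108,195). There are two grey caps at (301,217) and (356,231) and three blue decoys. Next I'll measure positions.

```bash
python3 - <<'E'
import numpy as np
d=np.load('/tmp/top0.npz');W=d['W']
def q(n,u,v): print(n,W[v,u].round(4))
for n,u,v in [('cw',211,243),('pan',208,157),('capA',301,210),('capB',357,222),('toroid',322,200),('ferr',176,265),('tote00',90,180),('tote',108,195),('handle',100,240),('stop',108,105),('dish',205,195),('bench',270,270),('screw',309,240),('meter',377,300),('bench2',60,300),('rollers',110,150),('railL',69,200),('railR',150,200)]: q(n,u,v)
def top(n,u0,u1,v0,v1,z0,z1):
    P=W[v0:v1,u0:u1].reshape(-1,3);m=(P[:,2]>z0)&(P[:,2]<z1);P=P[m]
    if len(P): print(n,len(P),'med',np.median(P,0).round(4),'min',P.min(0).round(4),'max',P.max(0).round(4),'mid',((P.min(0)+P.max(0))/2).round(4))
top('capA',280,325,195,240,.04,.12)
top('capB',335,380,205,250,.04,.12)
top('capAtop',280,325,195,240,.06,.12)
top('capBtop',335,380,205,250,.055,.12)
top('cwbody',190,235,220,270,.03,.06)
top('knob',190,235,220,270,.065,.12)
top('pan',170,250,120,210,.064,.08)
top('house',170,250,120,210,.035,.055)
top('pad',190,235,220,270,.003,.02)
top('tote',64,155,155,245,.07,.1)
top('stop',64,155,95,125,.08,.1)
E
python3 - <<'E'
import cv2
i=cv2.imread('pics/top0.png');cv2.imwrite('pics/z0.png',cv2.resize(i[100:280,160:400],None,fx=3.3,fy=3.3,interpolation=2))
cv2.imwrite('pics/z1.png',cv2.resize(i[90:250,50:250],None,fx=3.6,fy=3.6,interpolation=2))
E
```

```text
cw [0.4213 0.0135 0.0847]
pan [0.6398 0.0282 0.0682]
capA [ 0.5063 -0.2057  0.0768]
capB [ 0.4792 -0.3445  0.0713]
toroid [ 0.5453 -0.2708 -0.0011]
ferr [ 0.3698  0.1085 -0.0019]
tote00 [0.5781 0.3262 0.0577]
tote [0.5406 0.2788 0.0555]
handle [0.4251 0.2835 0.0801]
stop [0.7656 0.2832 0.0917]
dish [0.5458 0.0349 0.0462]
bench [ 3.604e-01 -1.340e-01  1.000e-04]
screw [ 0.4369 -0.2317  0.0253]
meter [ 0.2904 -0.3962  0.0392]
bench2 [ 0.2774  0.4011 -0.0046]
rollers [0.67   0.2946 0.0117]
railL [0.5254 0.3736 0.0617]
railR [0.5364 0.1811 0.0129]
capA 479 med [ 0.4883 -0.2027  0.0767] min [ 0.46   -0.233   0.0411] max [ 0.5194 -0.1742  0.0858] mid [ 0.4897 -0.2036  0.0635]
capB 401 med [ 0.4583 -0.3444  0.0698] min [ 0.4337 -0.3721  0.04  ] max [ 0.5265 -0.3206  0.0792] mid [ 0.4801 -0.3463  0.0596]
capAtop 459 med [ 0.4887 -0.203   0.0768] min [ 0.46   -0.233   0.0602] max [ 0.5194 -0.1742  0.0858] mid [ 0.4897 -0.2036  0.073 ]
capBtop 363 med [ 0.4592 -0.346   0.0702] min [ 0.4347 -0.3721  0.0552] max [ 0.4846 -0.3211  0.0792] mid [ 0.4596 -0.3466  0.0672]
cwbody 398 med [0.4201 0.0132 0.047 ] min [ 0.3917 -0.0162  0.03  ] max [0.4545 0.0465 0.0544] mid [0.4231 0.0151 0.0422]
knob 117 med [0.4217 0.0158 0.0827] min [0.4094 0.0015 0.0704] max [0.4366 0.0284 0.0891] mid [0.423  0.015  0.0798]
pan 1985 med [0.6448 0.0275 0.0704] min [ 0.5819 -0.0353  0.0641] max [0.7114 0.0921 0.0788] mid [0.6466 0.0284 0.0714]
house 2403 med [0.58   0.0257 0.0445] min [ 0.5264 -0.0544  0.0352] max [0.7249 0.1129 0.0545] mid [0.6257 0.0292 0.0448]
pad 466 med [0.4213 0.0201 0.0048] min [ 0.3603 -0.0413  0.003 ] max [0.4881 0.0756 0.019 ] mid [0.4242 0.0172 0.011 ]
tote 1231 med [0.5247 0.2819 0.0775] min [0.4175 0.1801 0.07  ] max [0.6369 0.3845 0.0903] mid [0.5272 0.2823 0.0802]
stop 869 med [0.7613 0.2884 0.0911] min [0.7133 0.1884 0.08  ] max [0.779  0.3901 0.0991] mid [0.7461 0.2893 0.0896]
```

View pics/z0.png

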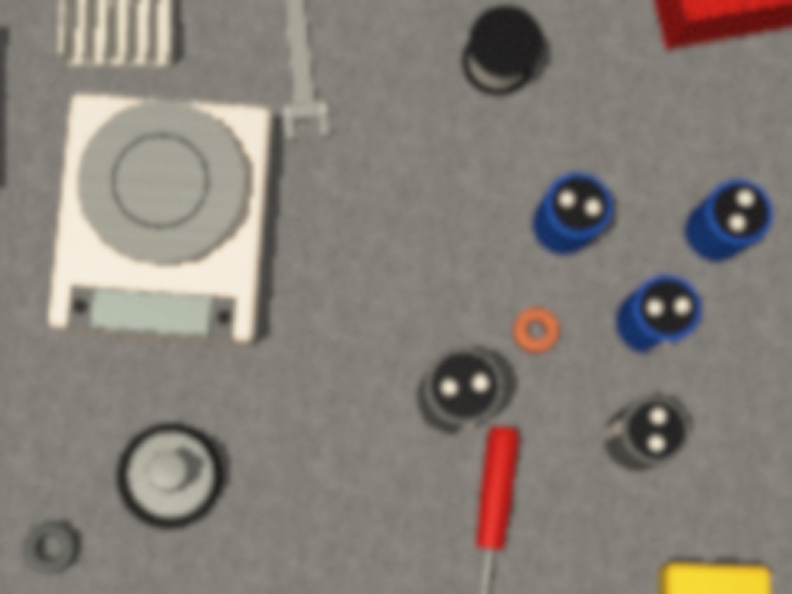

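View pics/z1.png

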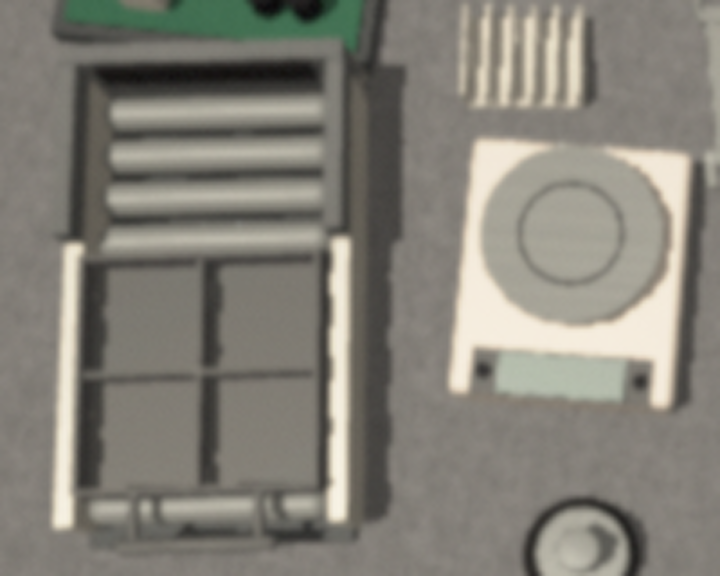

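```bash
cat >> h.py <<'E'
from scipy.spatial.transform import Rotation as Ro
from scipy.optimize import least_squares
def go(x,y,z,yaw=None):
    """jaw (tool y) direction yaw (world, mod pi); prints tool-frame move"""
    s=telemetry.sense(); R=Ro.from_quat(s['tcp_rot']); M=R.as_matrix()
    if yaw is None: yaw=np.arctan2(M[1,1],M[0,1])
    c=np.arctan2(M[1,1],M[0,1]); dy=(yaw-c+np.pi/2)%np.pi-np.pi/2; yaw=c+dy
    yv=np.array([np.cos(yaw),np.sin(yaw),0]); zv=np.array([0,0,-1.]); T=np.stack([np.cross(yv,zv),yv,zv],1)
    d=M.T@(np.array([x,y,z])-s['ee_pos'])*1000; r=(R.inv()*Ro.from_matrix(T)).as_rotvec()
    print('t',round(s['clock'],2),'ee',s['ee_pos'].round(4),'F',s['ft_force'].round(2),'open',round(s['opening'],4))
    print('d mm',d.round(1),'a',r.round(4),'rows',round(max(np.linalg.norm(d)/41.7,np.linalg.norm(r)/.125),1))
def circ(P,r):
    f=lambda p:np.hypot(P[:,0]-p[0],P[:,1]-p[1])-r
    o=least_squares(f,P[:,:2].mean(0),loss='soft_l1',f_scale=.002); return o.x
def hull(W,c,rad,z0,z1):
    P=W.reshape(-1,3);m=(np.hypot(P[:,0]-c[0],P[:,1]-c[1])<rad)&(P[:,2]>z0)&(P[:,2]<z1);P=P[m]
    h=cv2.minEnclosingCircle(P[:,:2].astype(np.float32)*1000); return len(P),np.array(h[0]).round(1),round(h[1],1),(P[:,:2].mean(0)*1000).round(1),(P[:,2].mean()*1000).round(1)
E
python3 - <<'E'
from h import *
W=np.load('/tmp/top0.npz')['W']
print('capL',hull(W,(.49,-.2035),.05,.070,.08))
print('capM',hull(W,(.46,-.3466),.05,.063,.073))
print('knob',hull(W,(.423,.015),.03,.075,.09))
print('cwbody',hull(W,(.423,.015),.05,.04,.054))
print('pan',hull(W,(.6466,.0284),.08,.062,.078))
s=snap('scene');print('scene cam')
W=s['W']
print('capL',hull(W,(.49,-.2035),.05,.070,.08))
print('capM',hull(W,(.46,-.3466),.05,.063,.073))
print('knob',hull(W,(.423,.015),.03,.075,.09))
print('cwbody',hull(W,(.423,.015),.05,.04,.054))
print('pan',hull(W,(.6466,.0284),.08,.062,.078))
go(.423,.015,.22,np.pi/2)
E
```

```text
capL (403, array([ 489.8, -204.3]), 29.9, array([ 489.7, -203.3]), np.float64(76.5))
capM (301, array([ 459.1, -347.3]), 26.2, array([ 459. , -346.6]), np.float64(69.7))
knob (115, array([423.1,  15.2]), 14.6, array([422.8,  15.3]), np.float64(83.0))
cwbody (389, array([423.5,  15.5]), 31.8, array([422.2,  15. ]), np.float64(46.8))
pan (1987, array([646.1,  27.6]), 65.3, array([645. ,  27.8]), np.float64(70.4))
scene cam
capL (168, array([ 488.6, -202.1]), 30.9, array([ 489. , -199.7]), np.float64(75.8))
capM (110, array([ 460.1, -345.4]), 27.9, array([ 458.6, -342.7]), np.float64(69.4))
knob (64, array([421.7,  16.6]), 16.1, array([422.6,  19.5]), np.float64(82.1))
cwbody (180, array([422. ,  19.4]), 32.4, array([427. ,  23.5]), np.float64(46.7))
pan (1227, array([644. ,  29.3]), 66.7, array([644.6,  31.7]), np.float64(69.8))
t 0.2 ee [0.1535 0.5019 0.2309] F [-0.48  0.15 -0.05] open 0.0852
d mm [-400.1 -386.8   11.2] a [-0.0007 -0.0003 -0.2968] rows 13.3
```

Emit:
step_arm([
  {"jaw": 1, "dx": -400, "dy": -387, "dz": 11, "az": -0.297},
  {"jaw": 1, "dx": -400, "dy": -387, "dz": 11, "az": -0.297},
  {"jaw": 1, "dx": -400, "dy": -387, "dz": 11, "az": -0.297},
  {"jaw": 1, "dx": -400, "dy": -387, "dz": 11, "az": -0.297},
  {"jaw": 1, "dx": -400, "dy": -387, "dz": 11, "az": -0.297},
  {"jaw": 1, "dx": -400, "dy": -387, "dz": 11, "az": -0.297},
  {"jaw": 1, "dx": -400, "dy": -387, "dz": 11, "az": -0.297},
  {"jaw": 1, "dx": -400, "dy": -387, "dz": 11, "az": -0.297},
  {"jaw": 1, "dx": -400, "dy": -387, "dz": 11, "az": -0.297},
  {"jaw": 1, "dx": -400, "dy": -387, "dz": 11, "az": -0.297},
  {"jaw": 1, "dx": -400, "dy": -387, "dz": 11, "az": -0.297},
  {"jaw": 1, "dx": -400, "dy": -387, "dz": 11, "az": -0.297},
  {"jaw": 1, "dx": -400, "dy": -387, "dz": 11, "az": -0.297},
  {"jaw": 1, "dx": -400, "dy": -387, "dz": 11, "az": -0.297},
  {"jaw": 1, "dx": -400, "dy": -387, "dz": 11, "az": -0.297},
  {"jaw": 1, "dx": -400, "dy": -387, "dz": 11, "az": -0.297},
  {"jaw": 1, "dx": -400, "dy": -387, "dz": 11, "az": -0.297},
  {"jaw": 1, "dx": -400, "dy": -387, "dz": 11, "az": -0.297},
])

```text
invalid input at $.plan[0]: expected keys jaw, dx, dy, dz, ax, ay, az
```

Run:
```python
from h import *
s=snap('wrist','w1.png');W=s['W']
print('knob',hull(W,(.423,.015),.03,.075,.09))
print('cwbody',hull(W,(.423,.015),.045,.04,.054))
s=snap('top','t1.png')
go(.423,.0155,.053,np.pi/2)
```

```text
knob (0, array([0., 0.]), 0.0, array([nan, nan]), np.float64(nan))
cwbody (0, array([0., 0.]), 0.0, array([nan, nan]), np.float64(nan))
t 0.3 ee [0.1535 0.502  0.2311] F [-0.17 -0.53 -0.01] open 0.0856
d mm [-400.  -386.3  178.2] a [-4.000e-04 -1.000e-04 -2.968e-01] rows 14.0h.py:29: RuntimeWarning: Mean of empty slice.
  h=cv2.minEnclosingCircle(P[:,:2].astype(np.float32)*1000); return len(P),np.array(h[0]).round(1),round(h[1],1),(P[:,:2].mean(0)*1000).round(1),(P[:,2].mean()*1000).round(1)
  ret = um.true_divide(
  ret = ret.dtype.type(ret / rcount)
```

View pics/w1.png

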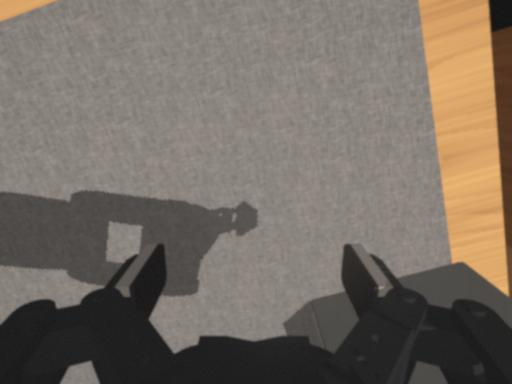

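All seven keys are required.

Emit:
step_arm([
  {"jaw": 1, "dx": -400, "dy": -387, "dz": 11, "ax": 0, "ay": 0, "az": -0.297},
  {"jaw": 1, "dx": -400, "dy": -387, "dz": 11, "ax": 0, "ay": 0, "az": -0.297},
  {"jaw": 1, "dx": -400, "dy": -387, "dz": 11, "ax": 0, "ay": 0, "az": -0.297},
  {"jaw": 1, "dx": -400, "dy": -387, "dz": 11, "ax": 0, "ay": 0, "az": -0.297},
  {"jaw": 1, "dx": -400, "dy": -387, "dz": 11, "ax": 0, "ay": 0, "az": -0.297},
  {"jaw": 1, "dx": -400, "dy": -387, "dz": 11, "ax": 0, "ay": 0, "az": -0.297},
  {"jaw": 1, "dx": -400, "dy": -387, "dz": 11, "ax": 0, "ay": 0, "az": -0.297},
  {"jaw": 1, "dx": -400, "dy": -387, "dz": 11, "ax": 0, "ay": 0, "az": -0.297},
  {"jaw": 1, "dx": -400, "dy": -387, "dz": 11, "ax": 0, "ay": 0, "az": -0.297},
  {"jaw": 1, "dx": -400, "dy": -387, "dz": 11, "ax": 0, "ay": 0, "az": -0.297},
  {"jaw": 1, "dx": -400, "dy": -387, "dz": 11, "ax": 0, "ay": 0, "az": -0.297},
  {"jaw": 1, "dx": -400, "dy": -387, "dz": 11, "ax": 0, "ay": 0, "az": -0.297},
  {"jaw": 1, "dx": -400, "dy": -387, "dz": 11, "ax": 0, "ay": 0, "az": -0.297},
  {"jaw": 1, "dx": -400, "dy": -387, "dz": 11, "ax": 0, "ay": 0, "az": -0.297},
  {"jaw": 1, "dx": -400, "dy": -387, "dz": 11, "ax": 0, "ay": 0, "az": -0.297},
  {"jaw": 1, "dx": -400, "dy": -387, "dz": 11, "ax": 0, "ay": 0, "az": -0.297},
  {"jaw": 1, "dx": -400, "dy": -387, "dz": 11, "ax": 0, "ay": 0, "az": -0.297},
  {"jaw": 1, "dx": -400, "dy": -387, "dz": 11, "ax": 0, "ay": 0, "az": -0.297},
])

```text
clock: 1.8
ee_pos: [0.4224, 0.0158, 0.2203]
tcp_rot: [-0.001, 1.0, -0.0, -0.0]
ft_force: [0.1, 0.4, -1.0]
opening: 0.0854
```

Run:
```python
from h import *
s=snap('wrist','w1.png');W=s['W']
print('knob',hull(W,(.423,.015),.03,.075,.09))
print('cwbody',hull(W,(.423,.015),.045,.04,.054))
s=snap('top','t1.png')
go(.423,.0155,.053,np.pi/2)
```

```text
knob (716, array([422.,  17.]), 14.7, array([421.2,  16.9]), np.float64(81.4))
cwbody (1844, array([422.2,  16.9]), 31.8, array([417.7,  17. ]), np.float64(45.7))
t 1.9 ee [0.4225 0.0158 0.2204] F [-0.08 -0.56 -1.21] open 0.0853
d mm [ -0.4  -0.2 167.4] a [-0.0004  0.0001  0.0018] rows 4.0
```

View pics/w1.png

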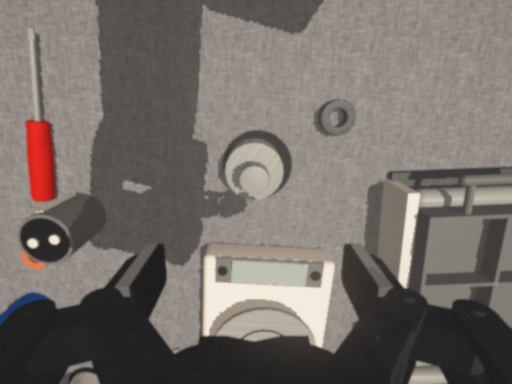

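The wrist view agrees with the top view to about 1.5 mm; the weight is at (255,170). Going down to grip the knob.

Emit:
step_arm([
  {"jaw": 0.7, "dx": 0, "dy": 0.5, "dz": 100, "ax": 0, "ay": 0, "az": 0},
  {"jaw": 0.7, "dx": 0, "dy": 0.5, "dz": 100, "ax": 0, "ay": 0, "az": 0},
  {"jaw": 0.7, "dx": 0, "dy": 0.5, "dz": 120, "ax": 0, "ay": 0, "az": 0},
  {"jaw": 0.7, "dx": 0, "dy": 0.5, "dz": 140, "ax": 0, "ay": 0, "az": 0},
  {"jaw": 0.7, "dx": 0, "dy": 0.5, "dz": 155, "ax": 0, "ay": 0, "az": 0},
  {"jaw": 0.7, "dx": 0, "dy": 0.5, "dz": 167, "ax": 0, "ay": 0, "az": 0},
  {"jaw": 0.7, "dx": 0, "dy": 0.5, "dz": 167, "ax": 0, "ay": 0, "az": 0},
  {"jaw": 0.7, "dx": 0, "dy": 0.5, "dz": 167, "ax": 0, "ay": 0, "az": 0},
  {"jaw": 0.2, "dx": 0, "dy": 0.5, "dz": 167, "ax": 0, "ay": 0, "az": 0},
  {"jaw": 0.2, "dx": 0, "dy": 0.5, "dz": 167, "ax": 0, "ay": 0, "az": 0},
  {"jaw": 0.2, "dx": 0, "dy": 0.5, "dz": 167, "ax": 0, "ay": 0, "az": 0},
  {"jaw": 0.2, "dx": 0, "dy": 0.5, "dz": 167, "ax": 0, "ay": 0, "az": 0},
  {"jaw": 0.2, "dx": 0, "dy": 0.5, "dz": 167, "ax": 0, "ay": 0, "az": 0},
  {"jaw": 0.2, "dx": 0, "dy": 0.5, "dz": 167, "ax": 0, "ay": 0, "az": 0},
  {"jaw": 0.2, "dx": 0, "dy": 0.5, "dz": 167, "ax": 0, "ay": 0, "az": 0},
], grip_force=40)

```text
clock: 3.15
ee_pos: [0.4231, 0.016, 0.0543]
tcp_rot: [-0.001, 1.0, -0.0, 0.001]
ft_force: [-1.3, -0.5, 6.2]
opening: 0.0286
```

Emit:
step_arm([
  {"jaw": 0.2, "dx": 0, "dy": 0, "dz": -10, "ax": 0, "ay": 0, "az": 0},
  {"jaw": 0.2, "dx": 0, "dy": 0, "dz": -40, "ax": 0, "ay": 0, "az": 0},
  {"jaw": 0.2, "dx": 0, "dy": 0, "dz": -80, "ax": 0, "ay": 0, "az": 0},
  {"jaw": 0.2, "dx": 0, "dy": 0, "dz": -120, "ax": 0, "ay": 0, "az": 0},
  {"jaw": 0.2, "dx": 0, "dy": 0, "dz": -120, "ax": 0, "ay": 0, "az": 0},
  {"jaw": 0.2, "dx": 0, "dy": 0, "dz": -120, "ax": 0, "ay": 0, "az": 0},
  {"jaw": 0.2, "dx": 0, "dy": 0, "dz": -120, "ax": 0, "ay": 0, "az": 0},
])

```text
clock: 3.73
ee_pos: [0.4219, 0.0164, 0.1731]
tcp_rot: [-0.001, 1.0, -0.0, -0.0]
ft_force: [-0.3, -0.9, -5.8]
opening: 0.029
```

```bash
python3 - <<'E'
from h import *
s=snap('wrist','w2.png');np.savez('/tmp/w2.npz',W=s['W'],f=s['frame']);t=snap('top','t2.png');np.savez('/tmp/t2.npz',W=t['W'],f=t['frame'])
go(.6455,.028,.18,np.pi/2)
g=cv2.cvtColor(t['frame'],cv2.COLOR_RGB2GRAY); print(g[230:262:2,190:234:2])
E
cat > /tmp/z.py <<'E'
import cv2,sys
a,o,u0,u1,v0,v1=sys.argv[1],sys.argv[2],*map(int,sys.argv[3:])
i=cv2.imread('pics/'+a)[v0:v1,u0:u1];k=min(780/i.shape[1],590/i.shape[0]);cv2.imwrite('pics/'+o,cv2.resize(i,None,fx=k,fy=k,interpolation=2))
E
python3 /tmp/z.py t2.png t2z.png 150 270 150 280
```

```text
t 3.83 ee [0.4218 0.0164 0.1726] F [ 0.04  0.35 -4.87] open 0.0283
d mm [-223.7   11.2   -7.8] a [ 0.     -0.0019  0.0018] rows 5.4
[[203 204 205 207 208 207 207 207 206 203 202 199 197 154 139 160 162 162
  163 142  76  61]
 [195 196 200 201 204 205 206 207 208 207 207 207 199 146 151 162 163 163
  161 119  61  59]
 [187 188 190 192 196 198 200 201 203 205 205 207 193 141 160 161 162 163
  155  96  53  58]
 [180 182 183 185 187 188 191 193 196 197 199 201 175 139 161 162 162 162
  146  73  52  54]
 [177 178 178 179 180 182 184 185 186 189 191 192 155 148 161 161 163 161
  129  61  51  52]
 [173 174 174 175 177 177 178 180 180 182 183 181 146 157 162 163 163 158
  105  55  53  55]
 [168 170 170 173 172 174 176 176 177 178 178 171 146 160 163 163 163 150
   82  53  49  51]
 [163 164 166 166 169 171 172 173 173 175 175 162 156 162 161 162 162 139
   67  52  48  50]
 [155 158 159 161 163 164 167 168 169 170 171 156 159 163 162 161 159 114
   59  50  46  56]
 [146 148 151 153 155 159 160 162 162 165 164 154 162 163 161 161 154  96
   53  48  47  62]
 [132 135 139 141 146 148 152 155 157 158 159 165 161 161 163 162 143  75
   49  51  65  70]
 [125 126 126 127 131 134 138 143 145 149 152 159 162 162 162 160 123  63
   51  80 101  74]
 [130 130 128 127 112  99 108 119 129 135 144 160 162 162 161 156 103  58
   77 121 117  74]
 [132 129 132 131 125  99  63  64  79  99 144 162 163 162 162 147  86  69
  116 132 120  97]
 [130 128 131 132 130 126 106  76  55  74 148 162 162 163 161 133  82 100
  131 133 132 127]
 [131 133 132 130 129 130 131 123 112 121 159 162 162 162 159 111  84 122
  137 137 135 130]]
```

View pics/w2.png

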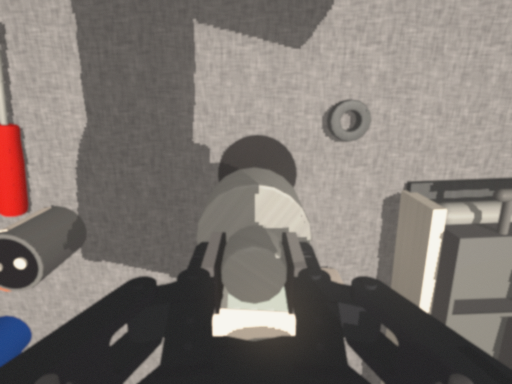

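View pics/t2z.png

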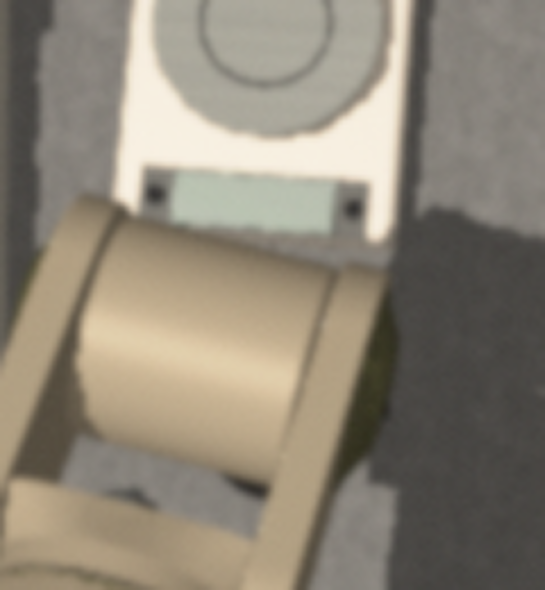

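Emit:
step_arm([
  {"jaw": 0.2, "dx": -40, "dy": 2, "dz": -8, "ax": 0, "ay": 0, "az": 0},
  {"jaw": 0.2, "dx": -75, "dy": 4, "dz": -8, "ax": 0, "ay": 0, "az": 0},
  {"jaw": 0.2, "dx": -110, "dy": 6, "dz": -8, "ax": 0, "ay": 0, "az": 0},
  {"jaw": 0.2, "dx": -145, "dy": 8, "dz": -8, "ax": 0, "ay": 0, "az": 0},
  {"jaw": 0.2, "dx": -180, "dy": 10, "dz": -8, "ax": 0, "ay": 0, "az": 0},
  {"jaw": 0.2, "dx": -210, "dy": 11, "dz": -8, "ax": 0, "ay": 0, "az": 0},
  {"jaw": 0.2, "dx": -224, "dy": 11, "dz": -8, "ax": 0, "ay": 0, "az": 0},
  {"jaw": 0.2, "dx": -224, "dy": 11, "dz": -8, "ax": 0, "ay": 0, "az": 0},
  {"jaw": 0.2, "dx": -224, "dy": 11, "dz": -8, "ax": 0, "ay": 0, "az": 0},
  {"jaw": 0.2, "dx": -224, "dy": 11, "dz": -8, "ax": 0, "ay": 0, "az": 0},
])

```text
clock: 4.67
ee_pos: [0.6449, 0.0278, 0.1786]
tcp_rot: [-0.001, 1.0, 0.0, -0.003]
ft_force: [-0.9, 0.1, -4.8]
opening: 0.0285
```

```bash
python3 - <<'E'
from h import *
s=snap('wrist','w3.png');np.savez('/tmp/w3.npz',W=s['W'],f=s['frame']);t=snap('scene','s3.png');np.savez('/tmp/s3.npz',W=t['W'],f=t['frame'])
W=s['W'];e=telemetry.sense()['ee_pos'];print(hull(W,e,.02,e[2]+.01,e[2]+.06), np.nanmax(np.where(np.hypot(W[...,0]-e[0],W[...,1]-e[1])<.016,W[...,2],0)))
go(.6455,.028,.114,np.pi/2)
E
python3 /tmp/z.py s3.png s3z.png 190 330 150 270
```

```text
(5514, array([644.8,  27.8]), 19.9, array([640.8,  28. ]), np.float64(206.6)) 0.26711509203984796
t 4.77 ee [0.6451 0.0278 0.1798] F [-0.78  1.   -4.75] open 0.0286
d mm [-0.6  0.2 65.8] a [ 0.0002 -0.0031  0.0017] rows 1.6
```

View pics/w3.png

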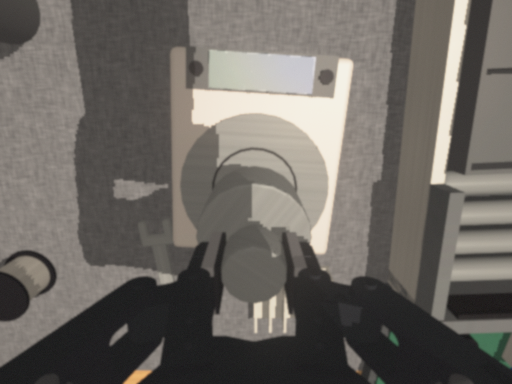

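View pics/s3z.png

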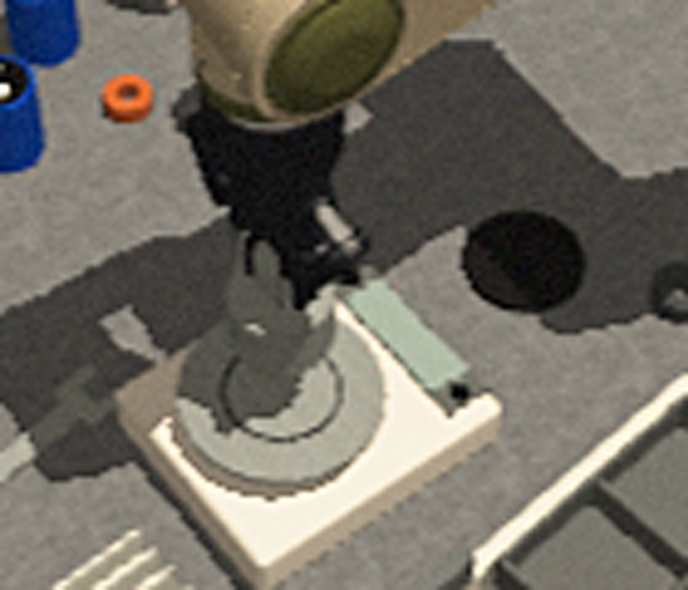

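Run:
```python
from h import *
d=np.load('/tmp/s3.npz');W=d['W'];f=d['f'].max(2).astype(float)
m=(f<40)&(np.hypot(W[...,0]-.423,W[...,1]-.016)<.06)
n,l,st,c=cv2.connectedComponentsWithStats(m.astype(np.uint8));k=1+st[1:,4].argmax();print(st[k],c[k])
P=W[l==k];print(P.mean(0),cv2.minEnclosingCircle(P[:,:2].astype(np.float32)),np.median(P[:,2]))
w=np.load('/tmp/w3.npz')['W'];print('pan wrist',hull(w,(.6455,.028),.08,.062,.078))
P=w.reshape(-1,3);r=np.hypot(P[:,0]-.6455,P[:,1]-.028);P=P[(r<.075)&(P[:,2]>.06)&(P[:,2]<.078)]
a=np.arctan2(P[:,1]-.028,P[:,0]-.6455);E=[]
for b in np.arange(-3.1,3.1,.1):
    q=P[abs(a-b)<.05]
    if len(q)>20:
        q=q[np.argmax(np.hypot(q[:,0]-.6455,q[:,1]-.028))];E.append(q)
print(len(E),circ(np.array(E),.065))
```

```text
[284 193  25  21 399] [296.14035088 202.65162907]
[0.42415372 0.02181731 0.00488696] ((0.4234499931335449, 0.01802300289273262), 0.045803118497133255) 0.004838341434304257
pan wrist (9067, array([644.9,  29.2]), 64.8, array([619.9,  29.5]), np.float64(68.8))
43 [0.6453215  0.02926428]
```

Emit:
step_arm([
  {"jaw": 0.2, "dx": 0, "dy": 0.6, "dz": 30, "ax": 0, "ay": 0, "az": 0},
  {"jaw": 0.2, "dx": 0, "dy": 0.6, "dz": 50, "ax": 0, "ay": 0, "az": 0},
  {"jaw": 0.2, "dx": 0, "dy": 0.6, "dz": 57, "ax": 0, "ay": 0, "az": 0},
  {"jaw": 0.2, "dx": 0, "dy": 0.6, "dz": 60, "ax": 0, "ay": 0, "az": 0},
  {"jaw": 0.2, "dx": 0, "dy": 0.6, "dz": 62, "ax": 0, "ay": 0, "az": 0},
  {"jaw": 0.2, "dx": 0, "dy": 0.6, "dz": 64, "ax": 0, "ay": 0, "az": 0},
  {"jaw": 0.2, "dx": 0, "dy": 0.6, "dz": 65, "ax": 0, "ay": 0, "az": 0},
  {"jaw": 0.2, "dx": 0, "dy": 0.6, "dz": 65, "ax": 0, "ay": 0, "az": 0},
  {"jaw": 0.2, "dx": 0, "dy": 0.6, "dz": 65, "ax": 0, "ay": 0, "az": 0},
])

```text
clock: 5.52
ee_pos: [0.6453, 0.0283, 0.1157]
tcp_rot: [-0.001, 1.0, -0.0, -0.001]
ft_force: [-1.2, -0.7, -1.3]
opening: 0.0291
```

Emit:
step_arm([
  {"jaw": 0.4, "dx": 0, "dy": 0, "dz": 0, "ax": 0, "ay": 0, "az": 0},
  {"jaw": 0.5, "dx": 0, "dy": 0, "dz": 0, "ax": 0, "ay": 0, "az": 0},
  {"jaw": 0.6, "dx": 0, "dy": 0, "dz": 0, "ax": 0, "ay": 0, "az": 0},
  {"jaw": 0.7, "dx": 0, "dy": 0, "dz": 0, "ax": 0, "ay": 0, "az": 0},
  {"jaw": 0.7, "dx": 0, "dy": 0, "dz": 0, "ax": 0, "ay": 0, "az": 0},
  {"jaw": 0.7, "dx": 0, "dy": 0, "dz": 0, "ax": 0, "ay": 0, "az": 0},
  {"jaw": 0.7, "dx": 0, "dy": 0, "dz": 0, "ax": 0, "ay": 0, "az": 0},
  {"jaw": 0.7, "dx": 0, "dy": 0, "dz": 0, "ax": 0, "ay": 0, "az": 0},
  {"jaw": 0.7, "dx": 0, "dy": 0, "dz": 0, "ax": 0, "ay": 0, "az": 0},
  {"jaw": 0.7, "dx": 0, "dy": 0, "dz": 0, "ax": 0, "ay": 0, "az": 0},
  {"jaw": 0.7, "dx": 0, "dy": 0, "dz": 0, "ax": 0, "ay": 0, "az": 0},
  {"jaw": 0.7, "dx": 0, "dy": 0, "dz": 0, "ax": 0, "ay": 0, "az": 0},
  {"jaw": 0.7, "dx": 0, "dy": 0, "dz": 0, "ax": 0, "ay": 0, "az": 0},
  {"jaw": 0.7, "dx": 0, "dy": 0, "dz": 0, "ax": 0, "ay": 0, "az": 0},
  {"jaw": 0.7, "dx": 0, "dy": 0, "dz": 0, "ax": 0, "ay": 0, "az": 0},
  {"jaw": 0.7, "dx": 0, "dy": 0, "dz": 0, "ax": 0, "ay": 0, "az": 0},
])

```text
clock: 6.85
ee_pos: [0.6453, 0.0283, 0.1157]
tcp_rot: [-0.001, 1.0, -0.0, -0.001]
ft_force: [-0.3, 0.0, -0.6]
opening: 0.0593
```

Run:
```python
from h import *
s=snap('wrist','w4.png');W=s['W'];
print(hull(W,(.6453,.0285),.04,.095,.112));print(hull(W,(.6453,.0285),.025,.133,.15))
t=snap('scene','s4.png');print(hull(t['W'],(.6453,.0285),.025,.133,.15),hull(t['W'],(.6453,.0285),.045,.095,.112))
go(.6453,.0285,.112,np.pi/2)
```

```text
(6010, array([643.2,  29.1]), 31.9, array([633.1,  29.1]), np.float64(102.4))
(3129, array([643.3,  28.8]), 15.2, array([641.3,  29.1]), np.float64(138.1))
(46, array([642.7,  30.6]), 14.5, array([647.4,  30.2]), np.float64(138.4)) (169, array([642.8,  31. ]), 31.8, array([655.8,  33.8]), np.float64(102.7))
t 6.95 ee [0.6453 0.0283 0.1157] F [ 0.22 -1.03 -0.53] open 0.0597
d mm [-0.   0.2  3.7] a [-0.0001 -0.0017  0.0017] rows 0.1
```

View pics/w4.png

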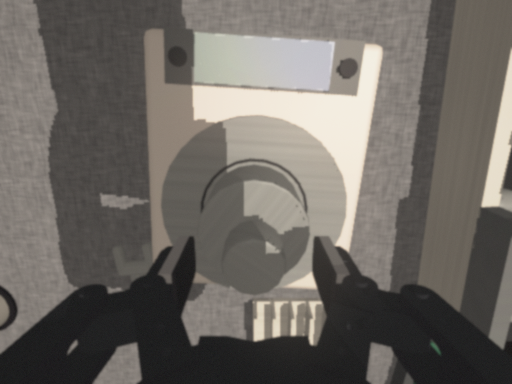

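Emit:
step_arm([
  {"jaw": 0.6, "dx": 2, "dy": 0.4, "dz": 3, "ax": 0, "ay": 0, "az": 0},
  {"jaw": 0.5, "dx": 2, "dy": 0.4, "dz": 3, "ax": 0, "ay": 0, "az": 0},
  {"jaw": 0.42, "dx": 2, "dy": 0.4, "dz": 3, "ax": 0, "ay": 0, "az": 0},
  {"jaw": 0.38, "dx": 2, "dy": 0.4, "dz": 3, "ax": 0, "ay": 0, "az": 0},
  {"jaw": 0.35, "dx": 2, "dy": 0.4, "dz": 3, "ax": 0, "ay": 0, "az": 0},
  {"jaw": 0.33, "dx": 2, "dy": 0.4, "dz": 3, "ax": 0, "ay": 0, "az": 0},
  {"jaw": 0.31, "dx": 2, "dy": 0.4, "dz": 2, "ax": 0, "ay": 0, "az": 0},
  {"jaw": 0.28, "dx": 2, "dy": 0.4, "dz": 1, "ax": 0, "ay": 0, "az": 0},
  {"jaw": 0.2, "dx": 2, "dy": 0.4, "dz": 0, "ax": 0, "ay": 0, "az": 0},
  {"jaw": 0.2, "dx": 2, "dy": 0.4, "dz": 0, "ax": 0, "ay": 0, "az": 0},
  {"jaw": 0.2, "dx": 2, "dy": 0.4, "dz": -1, "ax": 0, "ay": 0, "az": 0},
], grip_force=30)

```text
clock: 7.87
ee_pos: [0.6432, 0.0288, 0.1164]
tcp_rot: [-0.001, 1.0, 0.0, -0.001]
ft_force: [1.1, -0.6, -3.0]
opening: 0.0292
```

Gripped. Lifting and carrying it back.

Emit:
step_arm([
  {"jaw": 0.2, "dx": 0, "dy": 0, "dz": -10, "ax": 0, "ay": 0, "az": 0},
  {"jaw": 0.2, "dx": 0, "dy": 0, "dz": -35, "ax": 0, "ay": 0, "az": 0},
  {"jaw": 0.2, "dx": 0, "dy": 0, "dz": -65, "ax": 0, "ay": 0, "az": 0},
  {"jaw": 0.2, "dx": 20, "dy": -1, "dz": -65, "ax": 0, "ay": 0, "az": 0},
  {"jaw": 0.2, "dx": 55, "dy": -3, "dz": -65, "ax": 0, "ay": 0, "az": 0},
  {"jaw": 0.2, "dx": 90, "dy": -5, "dz": -65, "ax": 0, "ay": 0, "az": 0},
  {"jaw": 0.2, "dx": 125, "dy": -7, "dz": -65, "ax": 0, "ay": 0, "az": 0},
  {"jaw": 0.2, "dx": 160, "dy": -9, "dz": -65, "ax": 0, "ay": 0, "az": 0},
  {"jaw": 0.2, "dx": 190, "dy": -11, "dz": -65, "ax": 0, "ay": 0, "az": 0},
  {"jaw": 0.2, "dx": 210, "dy": -11.5, "dz": -65, "ax": 0, "ay": 0, "az": 0},
  {"jaw": 0.2, "dx": 220, "dy": -11.5, "dz": -65, "ax": 0, "ay": 0, "az": 0},
  {"jaw": 0.2, "dx": 220, "dy": -11.5, "dz": -65, "ax": 0, "ay": 0, "az": 0},
  {"jaw": 0.2, "dx": 220, "dy": -11.5, "dz": -65, "ax": 0, "ay": 0, "az": 0},
])

```text
clock: 8.95
ee_pos: [0.4236, 0.017, 0.1825]
tcp_rot: [-0.001, 1.0, 0.0, -0.0]
ft_force: [0.7, -0.6, -6.2]
opening: 0.0291
```

Run:
```python
from h import *
s=snap('wrist','w5.png');W=s['W'];f=s['frame'].max(2).astype(float)
m=(f<45)&(np.hypot(W[...,0]-.423,W[...,1]-.016)<.06)&(W[...,2]<.01)
print(m.sum()); P=W[m]; 
E=[];
for b in range(0,360,8):
    a=np.degrees(np.arctan2(P[:,1]-.017,P[:,0]-.423))%360;q=P[abs(a-b)<4]
    if len(q)>5: E.append(q[np.argmax(np.hypot(q[:,0]-.423,q[:,1]-.017))])
E=np.array(E);print(len(E),circ(E,.042) if len(E)>5 else '')
go(.423,.017,.055,np.pi/2)
```

```text
0
0 
t 9.0 ee [0.424  0.0169 0.1823] F [-0.44  0.22 -4.17] open 0.0291
d mm [  0.8   0.  127.3] a [ 0.0001 -0.0009  0.0016] rows 3.1
```

View pics/w5.png

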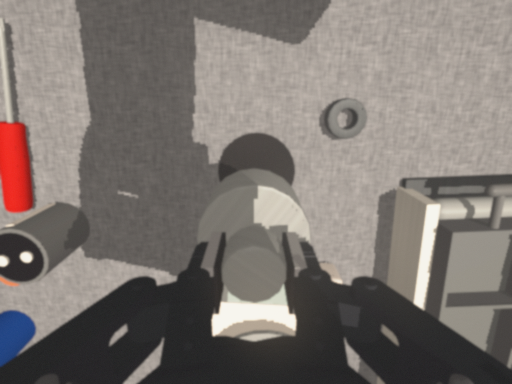

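Emit:
step_arm([
  {"jaw": 0.2, "dx": 1, "dy": 0, "dz": 40, "ax": 0, "ay": 0, "az": 0},
  {"jaw": 0.2, "dx": 1, "dy": 0, "dz": 75, "ax": 0, "ay": 0, "az": 0},
  {"jaw": 0.2, "dx": 1, "dy": 0, "dz": 105, "ax": 0, "ay": 0, "az": 0},
  {"jaw": 0.2, "dx": 1, "dy": 0, "dz": 118, "ax": 0, "ay": 0, "az": 0},
  {"jaw": 0.2, "dx": 1, "dy": 0, "dz": 122, "ax": 0, "ay": 0, "az": 0},
  {"jaw": 0.2, "dx": 1, "dy": 0, "dz": 124, "ax": 0, "ay": 0, "az": 0},
  {"jaw": 0.2, "dx": 1, "dy": 0, "dz": 125, "ax": 0, "ay": 0, "az": 0},
  {"jaw": 0.2, "dx": 1, "dy": 0, "dz": 125, "ax": 0, "ay": 0, "az": 0},
  {"jaw": 0.2, "dx": 1, "dy": 0, "dz": 125, "ax": 0, "ay": 0, "az": 0},
])

```text
clock: 9.75
ee_pos: [0.4236, 0.0168, 0.0582]
tcp_rot: [-0.001, 1.0, -0.0, 0.0]
ft_force: [-0.0, -0.7, -5.0]
opening: 0.0287
```

Emit:
step_arm([
  {"jaw": 0.2, "dx": 0, "dy": 0, "dz": 1, "ax": 0, "ay": 0, "az": 0},
  {"jaw": 0.2, "dx": 0, "dy": 0, "dz": 2, "ax": 0, "ay": 0, "az": 0},
  {"jaw": 0.2, "dx": 0, "dy": 0, "dz": 2, "ax": 0, "ay": 0, "az": 0},
  {"jaw": 0.2, "dx": 0, "dy": 0, "dz": 2, "ax": 0, "ay": 0, "az": 0},
])

```text
clock: 10.08
ee_pos: [0.4236, 0.0168, 0.0563]
tcp_rot: [-0.001, 1.0, -0.0, 0.001]
ft_force: [0.5, -0.3, -5.1]
opening: 0.029
```

Run:
```python
from h import *
for i in range(4):
    telemetry.sense(); print(telemetry.sense()['ft_force'].round(2))
e=telemetry.sense()['ee_pos'];print(e)
s=snap('wrist');print(hull(s['W'],(.423,.017),.04,.04,.058))
print(telemetry.sense()['ft_force'].round(2))
```

```text
[ 0.53 -0.28 -5.09]
[ 0.53 -0.28 -5.09]
[ 0.53 -0.28 -5.09]
[ 0.53 -0.28 -5.09]
[0.42360249 0.01683218 0.05631453]
(4545, array([422.7,  17.8]), 31.6, array([407.6,  17.6]), np.float64(45.8))
[ 0.42 -0.15 -4.35]
```

Emit:
step_arm([
  {"jaw": 0.2, "dx": 0, "dy": 0, "dz": 1, "ax": 0, "ay": 0, "az": 0},
  {"jaw": 0.2, "dx": 0, "dy": 0, "dz": 1.5, "ax": 0, "ay": 0, "az": 0},
  {"jaw": 0.2, "dx": 0, "dy": 0, "dz": 1.5, "ax": 0, "ay": 0, "az": 0},
])

```text
clock: 10.38
ee_pos: [0.4239, 0.0167, 0.056]
tcp_rot: [-0.001, 1.0, -0.0, 0.001]
ft_force: [-7.1, -0.8, 14.9]
opening: 0.029
```

Contact. Releasing.

Emit:
step_arm([
  {"jaw": 0.2, "dx": 0, "dy": 0, "dz": -1, "ax": 0, "ay": 0, "az": 0},
  {"jaw": 0.45, "dx": 0, "dy": 0, "dz": -1, "ax": 0, "ay": 0, "az": 0},
  {"jaw": 0.7, "dx": 0, "dy": 0, "dz": -1, "ax": 0, "ay": 0, "az": 0},
  {"jaw": 0.9, "dx": 0, "dy": 0, "dz": -1, "ax": 0, "ay": 0, "az": 0},
  {"jaw": 1, "dx": 0, "dy": 0, "dz": -1, "ax": 0, "ay": 0, "az": 0},
  {"jaw": 1, "dx": 0, "dy": 0, "dz": -1, "ax": 0, "ay": 0, "az": 0},
  {"jaw": 1, "dx": 0, "dy": 0, "dz": -20, "ax": 0, "ay": 0, "az": 0},
  {"jaw": 1, "dx": 0, "dy": 0, "dz": -60, "ax": 0, "ay": 0, "az": 0},
  {"jaw": 1, "dx": 0, "dy": 0, "dz": -100, "ax": 0, "ay": 0, "az": 0},
  {"jaw": 1, "dx": 0, "dy": 0, "dz": -150, "ax": 0, "ay": 0, "az": 0},
  {"jaw": 1, "dx": 0, "dy": 0, "dz": -150, "ax": 0, "ay": 0, "az": 0},
  {"jaw": 1, "dx": 0, "dy": 0, "dz": -150, "ax": 0, "ay": 0, "az": 0},
])

```text
clock: 11.38
ee_pos: [0.4248, 0.0166, 0.2085]
tcp_rot: [-0.001, 1.0, -0.001, 0.004]
ft_force: [0.2, 0.7, -0.5]
opening: 0.0855
```

Run:
```python
from h import *
s=snap('wrist','w6.png');W=s['W'];f=s['frame'].max(2).astype(float)
print(hull(W,(.423,.017),.045,.04,.054))
m=(f<45)&(np.hypot(W[...,0]-.423,W[...,1]-.017)<.06)&(W[...,2]<.02);P=W[m];print(len(P),P.mean(0) if len(P) else 0)
t=snap('top','t6.png');W=t['W']
print('capL',hull(W,(.49,-.2035),.05,.070,.08))
print('capM',hull(W,(.46,-.3466),.05,.063,.073))
go(.489,-.203,.2,np.pi/2)
```

```text
(1972, array([424. ,  17.3]), 31.7, array([419.3,  17.3]), np.float64(45.7))
0 0
capL (405, array([ 490.3, -203.7]), 29.7, array([ 489.5, -203.5]), np.float64(76.3))
capM (289, array([ 459.5, -347.2]), 26.4, array([ 458.9, -347.1]), np.float64(69.9))
t 11.48 ee [0.4232 0.0169 0.2051] F [-0.24 -0.9  -0.3 ] open 0.0852
d mm [ -65.4 -220.     5.2] a [-0.0005  0.0007  0.0019] rows 5.5
```

View pics/w6.png

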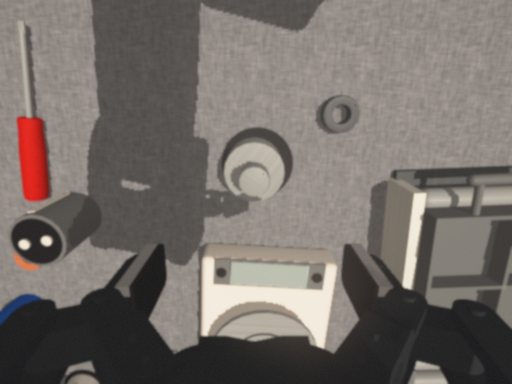

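View pics/t6.png

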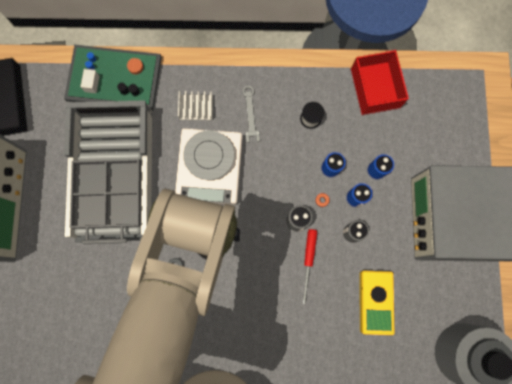

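The weight is back on its pad at (255,168) and the caps haven't moved. Next is cap_l, the largest one present.

Emit:
step_arm([
  {"jaw": 1, "dx": -65, "dy": -220, "dz": 5, "ax": 0, "ay": 0, "az": 0},
  {"jaw": 1, "dx": -65, "dy": -220, "dz": 5, "ax": 0, "ay": 0, "az": 0},
  {"jaw": 1, "dx": -65, "dy": -220, "dz": 5, "ax": 0, "ay": 0, "az": 0},
  {"jaw": 1, "dx": -65, "dy": -220, "dz": 5, "ax": 0, "ay": 0, "az": 0},
  {"jaw": 1, "dx": -65, "dy": -220, "dz": 5, "ax": 0, "ay": 0, "az": 0},
  {"jaw": 1, "dx": -65, "dy": -220, "dz": 5, "ax": 0, "ay": 0, "az": 0},
  {"jaw": 1, "dx": -65, "dy": -220, "dz": 5, "ax": 0, "ay": 0, "az": 0},
  {"jaw": 1, "dx": -65, "dy": -220, "dz": 5, "ax": 0, "ay": 0, "az": 0},
  {"jaw": 1, "dx": -65, "dy": -220, "dz": 5, "ax": 0, "ay": 0, "az": 0},
])

```text
clock: 12.23
ee_pos: [0.4881, -0.2021, 0.1987]
tcp_rot: [-0.001, 1.0, 0.001, -0.001]
ft_force: [-0.4, 1.3, 0.1]
opening: 0.0852
```

Run:
```python
from h import *
s=snap('wrist','w7.png');W=s['W']
print(hull(W,(.49,-.2035),.045,.068,.08))
go(.4893,-.2028,.036,np.pi/2)
```

```text
(3062, array([ 488.6, -202.2]), 29.9, array([ 487.5, -202.5]), np.float64(75.3))
t 12.28 ee [ 0.4882 -0.2019  0.1992] F [-0.04  0.25 -0.18] open 0.0852
d mm [ -1.3  -1.1 163.2] a [ 0.0009 -0.001   0.0027] rows 3.9
```

View pics/w7.png

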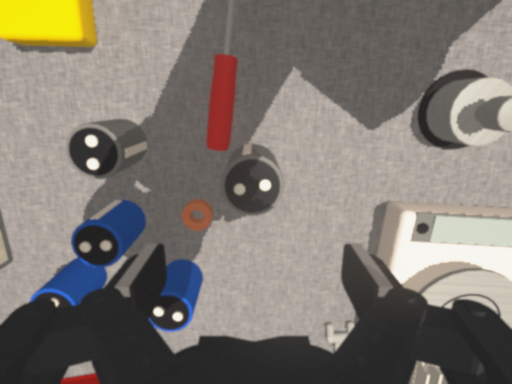

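cap_l is at (252,185) with clear space for both fingers. Descending and gripping.

Emit:
step_arm([
  {"jaw": 1, "dx": -0.8, "dy": -0.8, "dz": 40, "ax": 0, "ay": 0, "az": 0},
  {"jaw": 1, "dx": -0.8, "dy": -0.8, "dz": 80, "ax": 0, "ay": 0, "az": 0},
  {"jaw": 1, "dx": -0.8, "dy": -0.8, "dz": 115, "ax": 0, "ay": 0, "az": 0},
  {"jaw": 1, "dx": -0.8, "dy": -0.8, "dz": 145, "ax": 0, "ay": 0, "az": 0},
  {"jaw": 1, "dx": -0.8, "dy": -0.8, "dz": 163, "ax": 0, "ay": 0, "az": 0},
  {"jaw": 1, "dx": -0.8, "dy": -0.8, "dz": 163, "ax": 0, "ay": 0, "az": 0},
  {"jaw": 1, "dx": -0.8, "dy": -0.8, "dz": 163, "ax": 0, "ay": 0, "az": 0},
  {"jaw": 0.8, "dx": -0.8, "dy": -0.8, "dz": 163, "ax": 0, "ay": 0, "az": 0},
  {"jaw": 0.7, "dx": -0.8, "dy": -0.8, "dz": 163, "ax": 0, "ay": 0, "az": 0},
  {"jaw": 0.6, "dx": -0.8, "dy": -0.8, "dz": 163, "ax": 0, "ay": 0, "az": 0},
  {"jaw": 0.55, "dx": -0.8, "dy": -0.8, "dz": 163, "ax": 0, "ay": 0, "az": 0},
  {"jaw": 0.5, "dx": -0.8, "dy": -0.8, "dz": 163, "ax": 0, "ay": 0, "az": 0},
  {"jaw": 0.5, "dx": -0.8, "dy": -0.8, "dz": 163, "ax": 0, "ay": 0, "az": 0},
], grip_force=30)

```text
clock: 13.37
ee_pos: [0.4896, -0.2029, 0.038]
tcp_rot: [-0.001, 1.0, -0.0, 0.001]
ft_force: [-0.0, 0.6, 5.2]
opening: 0.0587
```

Emit:
step_arm([
  {"jaw": 0.5, "dx": 0, "dy": 0, "dz": -15, "ax": 0, "ay": 0, "az": 0},
  {"jaw": 0.5, "dx": 0, "dy": 0, "dz": -50, "ax": 0, "ay": 0, "az": 0},
  {"jaw": 0.5, "dx": 0, "dy": 0, "dz": -90, "ax": 0, "ay": 0, "az": 0},
  {"jaw": 0.5, "dx": 0, "dy": 0, "dz": -125, "ax": 0, "ay": 0, "az": 0},
  {"jaw": 0.5, "dx": 0, "dy": 0, "dz": -150, "ax": 0, "ay": 0, "az": 0},
  {"jaw": 0.5, "dx": 0, "dy": 0, "dz": -150, "ax": 0, "ay": 0, "az": 0},
  {"jaw": 0.5, "dx": 0, "dy": 0, "dz": -150, "ax": 0, "ay": 0, "az": 0},
])

```text
clock: 13.95
ee_pos: [0.4896, -0.2028, 0.1893]
tcp_rot: [-0.002, 1.0, -0.001, 0.002]
ft_force: [0.7, -0.5, -2.7]
opening: 0.058
```

Run:
```python
from h import *
go(.6453,.0286,.19,np.pi/2)
```

```text
t 13.95 ee [ 0.4896 -0.2028  0.1893] F [ 0.73 -0.46 -2.67] open 0.058
d mm [-156.4  231.    -0.6] a [-0.0025  0.0039  0.003 ] rows 6.7
```

Emit:
step_arm([
  {"jaw": 0.5, "dx": -20, "dy": 29, "dz": 0, "ax": 0, "ay": 0, "az": 0},
  {"jaw": 0.5, "dx": -42, "dy": 62, "dz": 0, "ax": 0, "ay": 0, "az": 0},
  {"jaw": 0.5, "dx": -64, "dy": 95, "dz": 0, "ax": 0, "ay": 0, "az": 0},
  {"jaw": 0.5, "dx": -86, "dy": 127, "dz": 0, "ax": 0, "ay": 0, "az": 0},
  {"jaw": 0.5, "dx": -108, "dy": 160, "dz": 0, "ax": 0, "ay": 0, "az": 0},
  {"jaw": 0.5, "dx": -130, "dy": 192, "dz": 0, "ax": 0, "ay": 0, "az": 0},
  {"jaw": 0.5, "dx": -148, "dy": 218, "dz": 0, "ax": 0, "ay": 0, "az": 0},
  {"jaw": 0.5, "dx": -156, "dy": 231, "dz": 0, "ax": 0, "ay": 0, "az": 0},
  {"jaw": 0.5, "dx": -156, "dy": 231, "dz": 0, "ax": 0, "ay": 0, "az": 0},
  {"jaw": 0.5, "dx": -156, "dy": 231, "dz": 0, "ax": 0, "ay": 0, "az": 0},
  {"jaw": 0.5, "dx": -156, "dy": 231, "dz": 0, "ax": 0, "ay": 0, "az": 0},
])

```text
clock: 14.87
ee_pos: [0.6442, 0.0279, 0.1883]
tcp_rot: [-0.001, 1.0, -0.001, 0.001]
ft_force: [-0.7, -0.8, -1.6]
opening: 0.0581
```

Run:
```python
from h import *
s=snap('wrist','w8.png');W=s['W'];e=telemetry.sense()['ee_pos']
m=(np.hypot(W[...,0]-e[0],W[...,1]-e[1])<.03)&(W[...,2]>.2)&(W[...,2]<.245); P=W[m];print(len(P),np.median(P,0))
go(.6453,.0286,.108,np.pi/2)
```

```text
15057 [0.63795759 0.02744586 0.22549282]
t 14.92 ee [0.6443 0.0276 0.1887] F [ 0.24  0.07 -2.75] open 0.0585
d mm [-0.8  1.2 80.7] a [-0.0025  0.0026  0.0018] rows 1.9
```

View pics/w8.png

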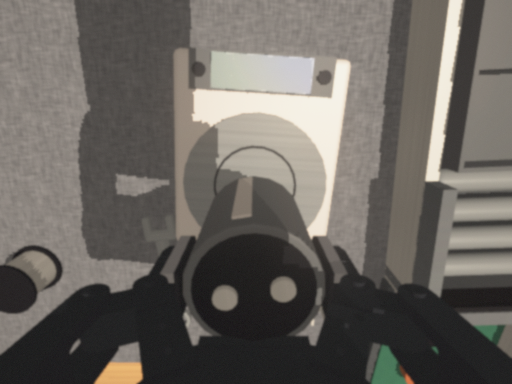

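Emit:
step_arm([
  {"jaw": 0.5, "dx": -0.8, "dy": 1, "dz": 35, "ax": 0, "ay": 0, "az": 0},
  {"jaw": 0.5, "dx": -0.8, "dy": 1, "dz": 62, "ax": 0, "ay": 0, "az": 0},
  {"jaw": 0.5, "dx": -0.8, "dy": 1, "dz": 75, "ax": 0, "ay": 0, "az": 0},
  {"jaw": 0.5, "dx": -0.8, "dy": 1, "dz": 79, "ax": 0, "ay": 0, "az": 0},
  {"jaw": 0.5, "dx": -0.8, "dy": 1, "dz": 81, "ax": 0, "ay": 0, "az": 0},
  {"jaw": 0.5, "dx": -0.8, "dy": 1, "dz": 82.5, "ax": 0, "ay": 0, "az": 0},
  {"jaw": 0.5, "dx": -0.8, "dy": 1, "dz": 83, "ax": 0, "ay": 0, "az": 0},
  {"jaw": 0.5, "dx": -0.8, "dy": 1, "dz": 83, "ax": 0, "ay": 0, "az": 0},
  {"jaw": 0.5, "dx": -0.8, "dy": 1, "dz": 83, "ax": 0, "ay": 0, "az": 0},
  {"jaw": 0.5, "dx": -0.8, "dy": 1, "dz": 83, "ax": 0, "ay": 0, "az": 0},
])

```text
clock: 15.75
ee_pos: [0.6457, 0.0283, 0.1065]
tcp_rot: [-0.001, 1.0, -0.001, 0.002]
ft_force: [1.0, -0.7, -0.8]
opening: 0.0583
```

Run:
```python
from h import *
for i in range(3): snap('wrist'); s=telemetry.sense();print(s['ft_force'].round(2),s['ee_pos'].round(4))
```

```text
[ 0.1  -0.01 -1.3 ] [0.6456 0.0283 0.1063]
[ 0.19 -0.35 -2.24] [0.6456 0.0284 0.1062]
[ 2.39 -0.48 -1.1 ] [0.6456 0.0284 0.106 ]
```

Emit:
step_arm([
  {"jaw": 0.5, "dx": 0, "dy": 0, "dz": 1, "ax": 0, "ay": 0, "az": 0},
  {"jaw": 0.5, "dx": 0, "dy": 0, "dz": 1, "ax": 0, "ay": 0, "az": 0},
  {"jaw": 0.75, "dx": 0, "dy": 0, "dz": 1, "ax": 0, "ay": 0, "az": 0},
  {"jaw": 0.85, "dx": 0, "dy": 0, "dz": 1, "ax": 0, "ay": 0, "az": 0},
  {"jaw": 1, "dx": 0, "dy": 0, "dz": 1, "ax": 0, "ay": 0, "az": 0},
  {"jaw": 1, "dx": 0, "dy": 0, "dz": 1, "ax": 0, "ay": 0, "az": 0},
  {"jaw": 1, "dx": 0, "dy": 0, "dz": 1, "ax": 0, "ay": 0, "az": 0},
  {"jaw": 1, "dx": 0, "dy": 0, "dz": 1, "ax": 0, "ay": 0, "az": 0},
  {"jaw": 1, "dx": 0, "dy": 0, "dz": 1, "ax": 0, "ay": 0, "az": 0},
  {"jaw": 1, "dx": 0, "dy": 0, "dz": 1, "ax": 0, "ay": 0, "az": 0},
  {"jaw": 1, "dx": 0, "dy": 0, "dz": 1, "ax": 0, "ay": 0, "az": 0},
  {"jaw": 1, "dx": 0, "dy": 0, "dz": 1, "ax": 0, "ay": 0, "az": 0},
  {"jaw": 1, "dx": 0, "dy": 0, "dz": 1, "ax": 0, "ay": 0, "az": 0},
  {"jaw": 1, "dx": 0, "dy": 0, "dz": 1, "ax": 0, "ay": 0, "az": 0},
  {"jaw": 1, "dx": 0, "dy": 0, "dz": 1, "ax": 0, "ay": 0, "az": 0},
  {"jaw": 1, "dx": 0, "dy": 0, "dz": 1, "ax": 0, "ay": 0, "az": 0},
  {"jaw": 1, "dx": 0, "dy": 0, "dz": 1, "ax": 0, "ay": 0, "az": 0},
  {"jaw": 1, "dx": 0, "dy": 0, "dz": 1, "ax": 0, "ay": 0, "az": 0},
])

```text
clock: 17.4
ee_pos: [0.6455, 0.0284, 0.1051]
tcp_rot: [-0.001, 1.0, -0.001, 0.002]
ft_force: [0.1, 0.5, 0.9]
opening: 0.0855
```

```bash
python3 - <<'E'
from h import *
s=snap('wrist','w9.png');W=s['W']
print(hull(W,(.6453,.0285),.04,.13,.15))
t=snap('scene','s9.png');print(hull(t['W'],(.6453,.0285),.045,.134,.15))
m=(np.hypot(W[...,0]-.645,W[...,1]-.0285)<.025)&(W[...,2]>.12)&(W[...,2]<.145);P=W[m];A=np.c_[P[:,:2],np.ones(len(P))];print('slope',np.linalg.lstsq(A,P[:,2],rcond=None)[0].round(4))
go(.6453,.0286,.108,np.pi/2)
E
python3 /tmp/z.py s9.png s9z.png 190 330 120 270
```

```text
(14400, array([644.2,  29.3]), 29.9, array([640.1,  29.2]), np.float64(141.3))
(199, array([645.6,  22. ]), 37.2, array([653.2,  27.8]), np.float64(142.1))
slope [0.0015 0.002  0.1409]
t 17.5 ee [0.6456 0.0284 0.1051] F [-0.56  0.8  -0.21] open 0.085
d mm [ 0.3  0.2 -2.9] a [-0.0026  0.0034  0.0019] rows 0.1
```

View pics/w9.png

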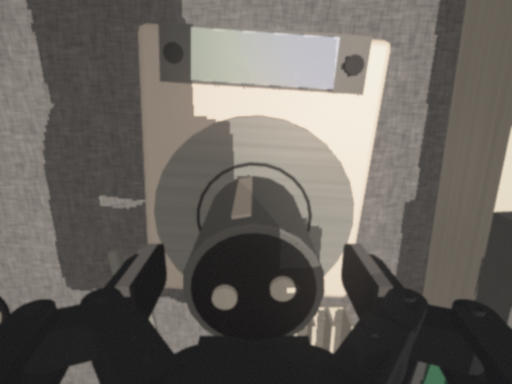

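View pics/s9z.png

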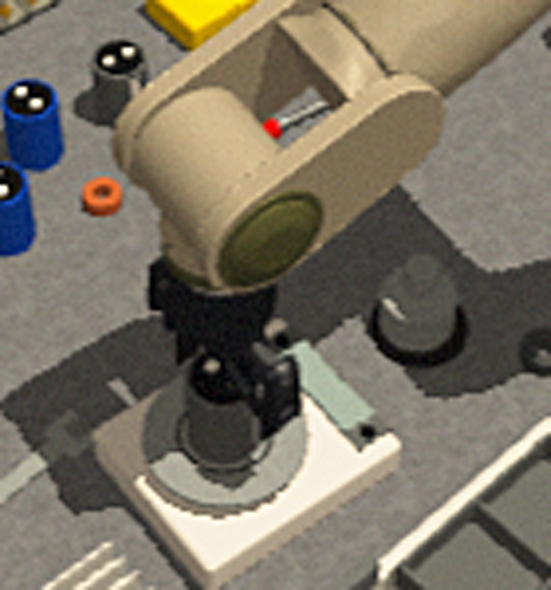

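cap_l stands upright at (644, 29) on the pan, about 1 mm off centre. While it rests I'll measure the tote.

Run:
```python
from h import *
d=np.load('/tmp/top0.npz');W=d['W']
P=W.reshape(-1,3);R=P[(P[:,0]>.4)&(P[:,0]<.8)&(P[:,1]>.15)&(P[:,1]<.42)]
# stop/cheeks
S=R[(R[:,2]>.083)&(R[:,0]>.69)];r=cv2.minAreaRect(S[:,:2].astype(np.float32)*1000);print('bay',r)
L=R[(R[:,2]>.055)&(R[:,2]<.068)]
l=L[(L[:,1]>.355)&(L[:,0]<.63)];print('left rail fit',np.polyfit(l[:,0],l[:,1],1),l[:,1].min(),l[:,1].max(),len(l))
l=L[(L[:,1]<.21)&(L[:,0]<.63)];print('right rail fit',np.polyfit(l[:,0],l[:,1],1),l[:,1].min(),l[:,1].max(),len(l),'x',l[:,0].min(),l[:,0].max())
F=R[(R[:,2]>.048)&(R[:,2]<.0585)&(R[:,1]>.2)&(R[:,1]<.365)&(R[:,0]<.64)];print('floor',cv2.minAreaRect(F[:,:2].astype(np.float32)*1000))
T=R[(R[:,2]>.072)&(R[:,2]<.086)&(R[:,0]<.66)];print('tote tops',cv2.minAreaRect(T[:,:2].astype(np.float32)*1000),len(T))
img=np.zeros((300,440),np.uint8)
b=(P[:,2]>.03)&(P[:,0]>.39)&(P[:,0]<.82)&(P[:,1]>.14)&(P[:,1]<.43);Q=P[b]
for p in Q: img[int((.43-p[1])*1000),int((p[0]-.39)*1000)]=int(min(255,(p[2]-.03)*3800))
img=cv2.dilate(img,np.ones((3,3)));cv2.imwrite('pics/map.png',cv2.resize(img,None,fx=1.8,fy=1.8))
```

```text
bay ((733.0645751953125, 288.4876708984375), (88.71084594726562, 202.35780334472656), 0.9880865216255188)
left rail fit [0.01515682 0.36226014] 0.35504897337055236 0.3848283355523897 468
right rail fit [0.03520942 0.17073617] 0.17699434666959626 0.20993781768370856 499 x 0.4425748923096478 0.6295537615895002
floor ((539.3014526367188, 282.5258483886719), (201.3565673828125, 164.9076385498047), 0.037935059517621994)
tote tops ((537.8193359375, 284.85491943359375), (199.2538604736328, 240.9744873046875), 89.78543853759766) 1162
```

View pics/map.png

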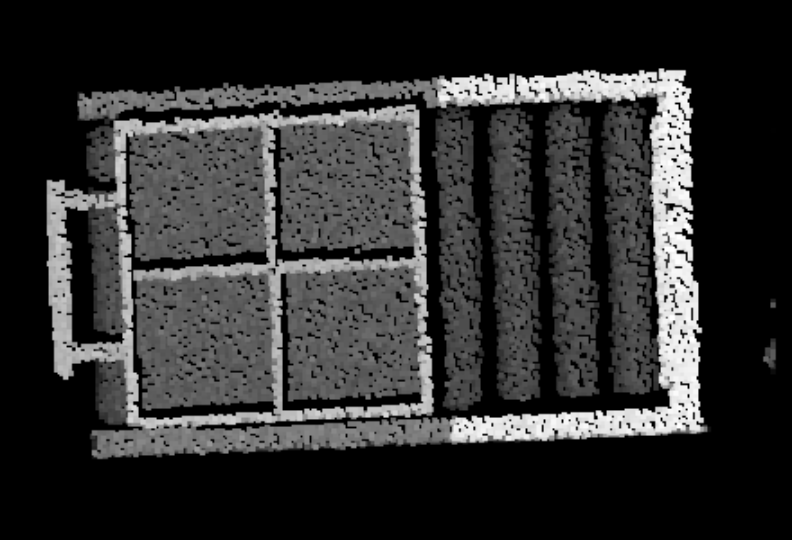

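Emit:
step_arm([
  {"jaw": 0.8, "dx": 0.8, "dy": 0.4, "dz": 0, "ax": 0, "ay": 0, "az": 0},
  {"jaw": 0.72, "dx": 0.8, "dy": 0.4, "dz": 0, "ax": 0, "ay": 0, "az": 0},
  {"jaw": 0.68, "dx": 0.8, "dy": 0.4, "dz": 0, "ax": 0, "ay": 0, "az": 0},
  {"jaw": 0.64, "dx": 0.8, "dy": 0.4, "dz": 0, "ax": 0, "ay": 0, "az": 0},
  {"jaw": 0.6, "dx": 0.8, "dy": 0.4, "dz": -1, "ax": 0, "ay": 0, "az": 0},
  {"jaw": 0.5, "dx": 0.8, "dy": 0.4, "dz": -2, "ax": 0, "ay": 0, "az": 0},
  {"jaw": 0.5, "dx": 0.8, "dy": 0.4, "dz": -3, "ax": 0, "ay": 0, "az": 0},
  {"jaw": 0.5, "dx": 0.8, "dy": 0.4, "dz": -3, "ax": 0, "ay": 0, "az": 0},
  {"jaw": 0.5, "dx": 0.8, "dy": 0.4, "dz": -10, "ax": 0, "ay": 0, "az": 0},
  {"jaw": 0.5, "dx": 0.8, "dy": 0.4, "dz": -35, "ax": 0, "ay": 0, "az": 0},
  {"jaw": 0.5, "dx": 0.8, "dy": 0.4, "dz": -70, "ax": 0, "ay": 0, "az": 0},
  {"jaw": 0.5, "dx": 0.8, "dy": 0.4, "dz": -100, "ax": 0, "ay": 0, "az": 0},
  {"jaw": 0.5, "dx": 0.8, "dy": 0.4, "dz": -100, "ax": 0, "ay": 0, "az": 0},
])

```text
clock: 18.58
ee_pos: [0.6465, 0.0289, 0.2125]
tcp_rot: [-0.001, 1.0, -0.002, 0.007]
ft_force: [0.0, 0.1, -1.4]
opening: 0.0585
```

Run:
```python
from h import *
go(.5808,.3256,.205,np.pi/2+.045)
```

```text
t 18.58 ee [0.6465 0.0289 0.2125] F [ 0.01  0.08 -1.43] open 0.0585
d mm [ 65.2 296.9   5.3] a [-0.0045  0.0144 -0.043 ] rows 7.3
```

Emit:
step_arm([
  {"jaw": 0.5, "dx": 7, "dy": 32, "dz": 0, "ax": -0.004, "ay": 0.014, "az": 0},
  {"jaw": 0.5, "dx": 15, "dy": 68, "dz": 1, "ax": -0.004, "ay": 0.014, "az": -0.01},
  {"jaw": 0.5, "dx": 23, "dy": 105, "dz": 2, "ax": -0.004, "ay": 0.014, "az": -0.02},
  {"jaw": 0.5, "dx": 31, "dy": 142, "dz": 3, "ax": -0.004, "ay": 0.014, "az": -0.03},
  {"jaw": 0.5, "dx": 39, "dy": 179, "dz": 4, "ax": -0.004, "ay": 0.014, "az": -0.04},
  {"jaw": 0.5, "dx": 47, "dy": 216, "dz": 5, "ax": -0.004, "ay": 0.014, "az": -0.043},
  {"jaw": 0.5, "dx": 55, "dy": 253, "dz": 5, "ax": -0.004, "ay": 0.014, "az": -0.043},
  {"jaw": 0.5, "dx": 61, "dy": 280, "dz": 5, "ax": -0.004, "ay": 0.014, "az": -0.043},
  {"jaw": 0.5, "dx": 65, "dy": 297, "dz": 5, "ax": -0.004, "ay": 0.014, "az": -0.043},
  {"jaw": 0.5, "dx": 65, "dy": 297, "dz": 5, "ax": -0.004, "ay": 0.014, "az": -0.043},
  {"jaw": 0.5, "dx": 65, "dy": 297, "dz": 5, "ax": -0.004, "ay": 0.014, "az": -0.043},
  {"jaw": 0.5, "dx": 65, "dy": 297, "dz": 5, "ax": -0.004, "ay": 0.014, "az": -0.043},
  {"jaw": 0.5, "dx": 65, "dy": 297, "dz": 5, "ax": -0.004, "ay": 0.014, "az": -0.043},
])

```text
clock: 19.67
ee_pos: [0.5814, 0.3245, 0.2053]
tcp_rot: [-0.022, 1.0, -0.0, 0.0]
ft_force: [0.4, -0.4, -2.5]
opening: 0.058
```

```bash
cat >> h.py <<'E'
def hmap(W,x0,x1,y0,y1,name,z0=.03,k=1.8):
    P=W.reshape(-1,3);b=(P[:,2]>z0)&(P[:,2]<z0+.07)&(P[:,0]>x0)&(P[:,0]<x1)&(P[:,1]>y0)&(P[:,1]<y1)
    img=np.zeros((int((y1-y0)*1000)+1,int((x1-x0)*1000)+1),np.uint8)
    for p in P[b]: img[int((y1-p[1])*1000),int((p[0]-x0)*1000)]=int(min(255,40+(p[2]-z0)*3000))
    img=cv2.dilate(img,np.ones((3,3)));cv2.imwrite('pics/'+name,cv2.resize(img,None,fx=k,fy=k))
E
python3 - <<'E'
from h import *
s=snap('wrist','w10.png');W=s['W'];e=telemetry.sense()['ee_pos']
m=(np.hypot(W[...,0]-e[0],W[...,1]-e[1])<.03)&(W[...,2]>.21)&(W[...,2]<.27); P=W[m];print(len(P),np.median(P,0))
hmap(W,.39,.82,.14,.43,'map2.png')
go(.5808,.3256,.096,np.pi/2+.045)
E
```

```text
16156 [0.57450564 0.32431822 0.24114372]
t 19.72 ee [0.5814 0.3246 0.2054] F [ 0.52  0.69 -1.76] open 0.0585
d mm [  0.6   1.1 109.4] a [-0.0007  0.0005 -0.0015] rows 2.6
```

View pics/w10.png

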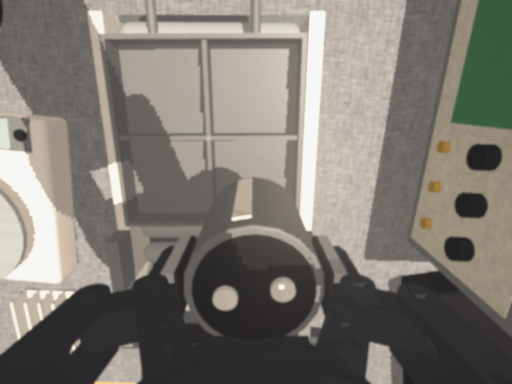

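View pics/map2.png

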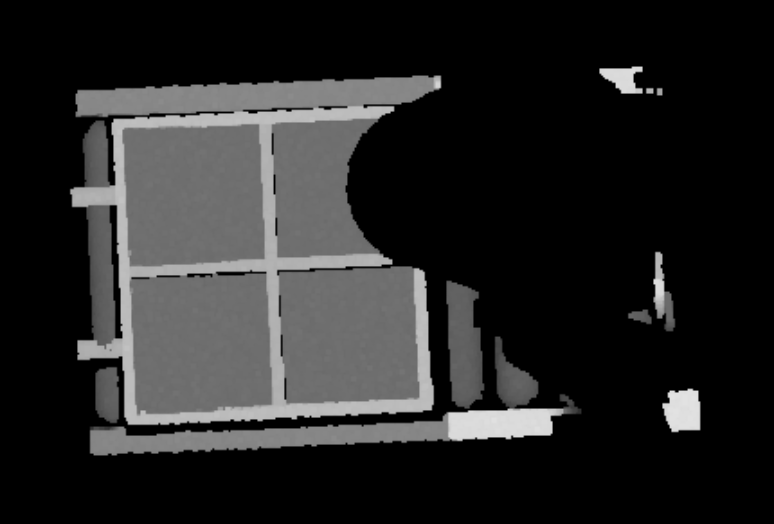

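Emit:
step_arm([
  {"jaw": 0.5, "dx": 1.2, "dy": 1.2, "dz": 35, "ax": 0, "ay": 0, "az": 0},
  {"jaw": 0.5, "dx": 1.2, "dy": 1.2, "dz": 65, "ax": 0, "ay": 0, "az": 0},
  {"jaw": 0.5, "dx": 1.2, "dy": 1.2, "dz": 90, "ax": 0, "ay": 0, "az": 0},
  {"jaw": 0.5, "dx": 1.2, "dy": 1.2, "dz": 102, "ax": 0, "ay": 0, "az": 0},
  {"jaw": 0.5, "dx": 1.2, "dy": 1.2, "dz": 108, "ax": 0, "ay": 0, "az": 0},
  {"jaw": 0.5, "dx": 1.2, "dy": 1.2, "dz": 110, "ax": 0, "ay": 0, "az": 0},
  {"jaw": 0.5, "dx": 1.2, "dy": 1.2, "dz": 110, "ax": 0, "ay": 0, "az": 0},
  {"jaw": 0.5, "dx": 1.2, "dy": 1.2, "dz": 110, "ax": 0, "ay": 0, "az": 0},
])

```text
clock: 20.38
ee_pos: [0.581, 0.3258, 0.0971]
tcp_rot: [-0.022, 1.0, 0.0, 0.002]
ft_force: [0.4, 1.2, -1.7]
opening: 0.058
```

Run:
```python
from h import *
for i in range(2): s=snap('wrist','w11.png'); t=telemetry.sense();print(t['ft_force'].round(2),t['ee_pos'].round(4))
W=s['W'];e=t['ee_pos'];m=(np.hypot(W[...,0]-e[0],W[...,1]-e[1])<.03)&(W[...,2]>.11)&(W[...,2]<.15); P=W[m];print(len(P),np.median(P,0))
```

```text
[ 0.59 -0.54 -2.43] [0.5809 0.3258 0.097 ]
[-0.05  0.73 -2.06] [0.5808 0.3258 0.0968]
15505 [0.57469995 0.32568009 0.13290535]
```

View pics/w11.png

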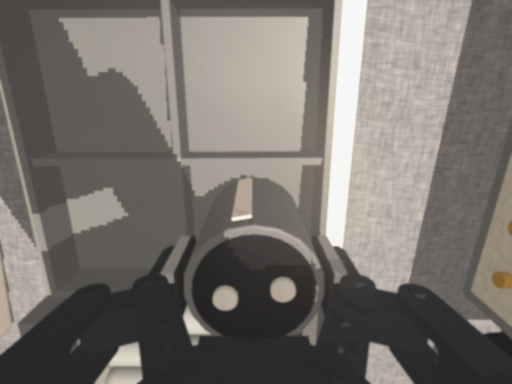

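Emit:
step_arm([
  {"jaw": 0.5, "dx": 0, "dy": 0, "dz": 1.5, "ax": 0, "ay": 0, "az": 0},
  {"jaw": 0.5, "dx": 0, "dy": 0, "dz": 3, "ax": 0, "ay": 0, "az": 0},
  {"jaw": 0.5, "dx": 0, "dy": 0, "dz": 3, "ax": 0, "ay": 0, "az": 0},
  {"jaw": 0.5, "dx": 0, "dy": 0, "dz": 3, "ax": 0, "ay": 0, "az": 0},
])

```text
clock: 20.82
ee_pos: [0.5808, 0.3258, 0.0938]
tcp_rot: [-0.022, 1.0, 0.0, 0.001]
ft_force: [-0.4, 0.6, -1.4]
opening: 0.0582
```

Run:
```python
from h import *
for i in range(2): s=snap('wrist'); t=telemetry.sense();print(t['ft_force'].round(2),t['ee_pos'].round(4))
```

```text
[-0.3   0.55 -1.71] [0.5808 0.3259 0.0938]
[-0.31 -0.1  -2.08] [0.5808 0.3259 0.0938]
```

Emit:
step_arm([
  {"jaw": 0.5, "dx": 0, "dy": 0, "dz": 0.8, "ax": 0, "ay": 0, "az": 0},
  {"jaw": 0.5, "dx": 0, "dy": 0, "dz": 0.8, "ax": 0, "ay": 0, "az": 0},
  {"jaw": 0.72, "dx": 0, "dy": 0, "dz": 0.8, "ax": 0, "ay": 0, "az": 0},
  {"jaw": 0.8, "dx": 0, "dy": 0, "dz": 0.8, "ax": 0, "ay": 0, "az": 0},
  {"jaw": 0.95, "dx": 0, "dy": 0, "dz": 0.8, "ax": 0, "ay": 0, "az": 0},
  {"jaw": 1, "dx": 0, "dy": 0, "dz": 0.8, "ax": 0, "ay": 0, "az": 0},
  {"jaw": 1, "dx": 0, "dy": 0, "dz": -10, "ax": 0, "ay": 0, "az": 0},
  {"jaw": 1, "dx": 0, "dy": 0, "dz": -45, "ax": 0, "ay": 0, "az": 0},
  {"jaw": 1, "dx": 0, "dy": 0, "dz": -85, "ax": 0, "ay": 0, "az": 0},
  {"jaw": 1, "dx": 0, "dy": 0, "dz": -125, "ax": 0, "ay": 0, "az": 0},
  {"jaw": 1, "dx": 0, "dy": 0, "dz": -125, "ax": 0, "ay": 0, "az": 0},
  {"jaw": 1, "dx": 0, "dy": 0, "dz": -125, "ax": 0, "ay": 0, "az": 0},
  {"jaw": 1, "dx": 0, "dy": 0, "dz": -125, "ax": 0, "ay": 0, "az": 0},
])

```text
clock: 22.0
ee_pos: [0.5802, 0.3257, 0.2186]
tcp_rot: [-0.022, 1.0, -0.0, 0.001]
ft_force: [-0.2, 0.3, 0.1]
opening: 0.0854
```

Run:
```python
from h import *
s=snap('wrist','w12.png');W=s['W'];print(hull(W,(.5802,.3258),.04,.12,.14))
hmap(W,.39,.82,.14,.43,'map3.png')
t=snap('top','t12.png');print('capM',hull(t['W'],(.46,-.3466),.08,.063,.073))
print('cw',hull(t['W'],(.423,.017),.08,.04,.054))
go(.46,-.346,.2,np.pi/2)
```

```text
(3939, array([580.9, 326.9]), 29.8, array([579.5, 326.6]), np.float64(129.2))
capM (354, array([ 487.1, -349.7]), 53.2, array([ 470.7, -347.8]), np.float64(69.7))
cw (384, array([425.7,  15.7]), 32.0, array([424.3,  15.4]), np.float64(47.1))
t 22.1 ee [0.58   0.3256 0.2174] F [ 0.1   0.07 -0.29] open 0.0855
d mm [ 149.1 -665.8   17.9] a [-0.0008  0.0001  0.0435] rows 16.4
```

View pics/w12.png

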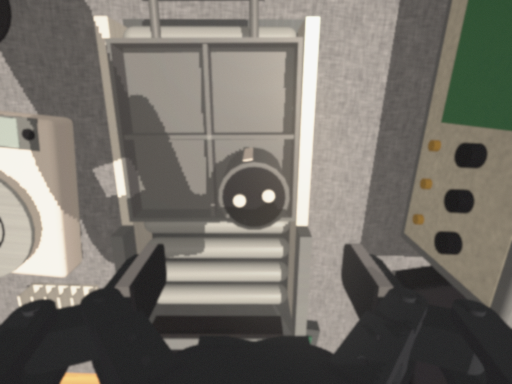

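View pics/t12.png

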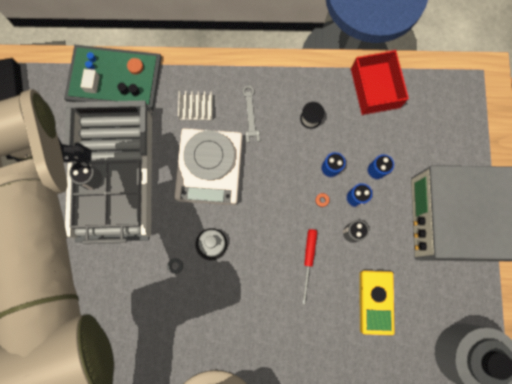

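cap_l stands in its cell at (252,192), the weight is on its pad at (211,243), and cap_m hasn't moved at (356,231). Going to cap_m.

Emit:
step_arm([
  {"jaw": 1, "dx": 149, "dy": -666, "dz": 18, "ax": 0, "ay": 0, "az": 0.043},
  {"jaw": 1, "dx": 149, "dy": -666, "dz": 18, "ax": 0, "ay": 0, "az": 0.043},
  {"jaw": 1, "dx": 149, "dy": -666, "dz": 18, "ax": 0, "ay": 0, "az": 0.043},
  {"jaw": 1, "dx": 149, "dy": -666, "dz": 18, "ax": 0, "ay": 0, "az": 0.043},
  {"jaw": 1, "dx": 149, "dy": -666, "dz": 18, "ax": 0, "ay": 0, "az": 0.043},
  {"jaw": 1, "dx": 149, "dy": -666, "dz": 18, "ax": 0, "ay": 0, "az": 0.043},
  {"jaw": 1, "dx": 149, "dy": -666, "dz": 18, "ax": 0, "ay": 0, "az": 0.043},
  {"jaw": 1, "dx": 149, "dy": -666, "dz": 18, "ax": 0, "ay": 0, "az": 0.043},
  {"jaw": 1, "dx": 149, "dy": -666, "dz": 18, "ax": 0, "ay": 0, "az": 0.043},
  {"jaw": 1, "dx": 149, "dy": -666, "dz": 18, "ax": 0, "ay": 0, "az": 0.043},
  {"jaw": 1, "dx": 149, "dy": -666, "dz": 18, "ax": 0, "ay": 0, "az": 0.043},
  {"jaw": 1, "dx": 149, "dy": -666, "dz": 18, "ax": 0, "ay": 0, "az": 0.043},
  {"jaw": 1, "dx": 149, "dy": -666, "dz": 18, "ax": 0, "ay": 0, "az": 0.043},
  {"jaw": 1, "dx": 149, "dy": -666, "dz": 18, "ax": 0, "ay": 0, "az": 0.043},
  {"jaw": 1, "dx": 149, "dy": -666, "dz": 18, "ax": 0, "ay": 0, "az": 0.043},
  {"jaw": 1, "dx": 149, "dy": -666, "dz": 18, "ax": 0, "ay": 0, "az": 0.043},
  {"jaw": 1, "dx": 149, "dy": -666, "dz": 18, "ax": 0, "ay": 0, "az": 0.043},
  {"jaw": 1, "dx": 149, "dy": -666, "dz": 18, "ax": 0, "ay": 0, "az": 0.043},
  {"jaw": 1, "dx": 149, "dy": -666, "dz": 18, "ax": 0, "ay": 0, "az": 0.043},
  {"jaw": 1, "dx": 149, "dy": -666, "dz": 18, "ax": 0, "ay": 0, "az": 0.043},
])

```text
clock: 23.77
ee_pos: [0.4604, -0.3448, 0.1995]
tcp_rot: [-0.001, 1.0, 0.0, -0.0]
ft_force: [-0.1, 1.3, 1.2]
opening: 0.0853
```

Run:
```python
from h import *
s=snap('wrist','w13.png');W=s['W']
print(hull(W,(.46,-.346),.04,.061,.073))
go(.46,-.346,.035,np.pi/2)
```

```text
(2296, array([ 458.6, -345.8]), 26.4, array([ 457.2, -346.3]), np.float64(69.2))
t 23.82 ee [ 0.4605 -0.3447  0.1998] F [-0.91  0.15 -0.62] open 0.0855
d mm [  0.5  -1.3 164.8] a [-0.     -0.0002  0.0021] rows 4.0
```

View pics/w13.png

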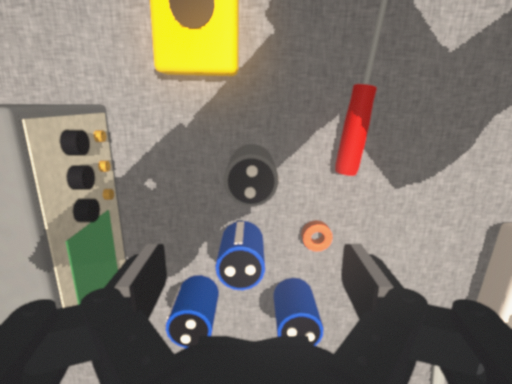

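Emit:
step_arm([
  {"jaw": 1, "dx": 1, "dy": -1.5, "dz": 40, "ax": 0, "ay": 0, "az": 0},
  {"jaw": 1, "dx": 1, "dy": -1.5, "dz": 80, "ax": 0, "ay": 0, "az": 0},
  {"jaw": 1, "dx": 1, "dy": -1.5, "dz": 115, "ax": 0, "ay": 0, "az": 0},
  {"jaw": 1, "dx": 1, "dy": -1.5, "dz": 145, "ax": 0, "ay": 0, "az": 0},
  {"jaw": 1, "dx": 1, "dy": -1.5, "dz": 165, "ax": 0, "ay": 0, "az": 0},
  {"jaw": 1, "dx": 1, "dy": -1.5, "dz": 165, "ax": 0, "ay": 0, "az": 0},
  {"jaw": 1, "dx": 1, "dy": -1.5, "dz": 165, "ax": 0, "ay": 0, "az": 0},
  {"jaw": 0.75, "dx": 1, "dy": -1.5, "dz": 165, "ax": 0, "ay": 0, "az": 0},
  {"jaw": 0.65, "dx": 1, "dy": -1.5, "dz": 165, "ax": 0, "ay": 0, "az": 0},
  {"jaw": 0.55, "dx": 1, "dy": -1.5, "dz": 165, "ax": 0, "ay": 0, "az": 0},
  {"jaw": 0.45, "dx": 1, "dy": -1.5, "dz": 165, "ax": 0, "ay": 0, "az": 0},
  {"jaw": 0.45, "dx": 1, "dy": -1.5, "dz": 165, "ax": 0, "ay": 0, "az": 0},
  {"jaw": 0.45, "dx": 1, "dy": -1.5, "dz": 165, "ax": 0, "ay": 0, "az": 0},
], grip_force=30)

```text
clock: 24.9
ee_pos: [0.4602, -0.3467, 0.0365]
tcp_rot: [-0.001, 1.0, -0.001, 0.001]
ft_force: [0.1, 1.8, 6.9]
opening: 0.0514
```

Emit:
step_arm([
  {"jaw": 0.45, "dx": 0, "dy": 0, "dz": -15, "ax": 0, "ay": 0, "az": 0},
  {"jaw": 0.45, "dx": 0, "dy": 0, "dz": -50, "ax": 0, "ay": 0, "az": 0},
  {"jaw": 0.45, "dx": 0, "dy": 0, "dz": -90, "ax": 0, "ay": 0, "az": 0},
  {"jaw": 0.45, "dx": 0, "dy": 0, "dz": -125, "ax": 0, "ay": 0, "az": 0},
  {"jaw": 0.45, "dx": 0, "dy": 0, "dz": -155, "ax": 0, "ay": 0, "az": 0},
  {"jaw": 0.45, "dx": 0, "dy": 0, "dz": -155, "ax": 0, "ay": 0, "az": 0},
  {"jaw": 0.45, "dx": 0, "dy": 0, "dz": -155, "ax": 0, "ay": 0, "az": 0},
  {"jaw": 0.45, "dx": 0, "dy": 0, "dz": -155, "ax": 0, "ay": 0, "az": 0},
])

```text
clock: 25.57
ee_pos: [0.4595, -0.3459, 0.1905]
tcp_rot: [-0.001, 1.0, -0.0, 0.0]
ft_force: [-0.2, 0.0, -2.3]
opening: 0.0512
```

Run:
```python
from h import *
go(.6453,.0288,.19,np.pi/2)
```

```text
t 25.57 ee [ 0.4595 -0.3459  0.1905] F [-0.19  0.01 -2.29] open 0.0512
d mm [-186.6  374.3    0.4] a [-0.0005  0.0007  0.002 ] rows 10.0
```

Emit:
step_arm([
  {"jaw": 0.45, "dx": -14, "dy": 28, "dz": 0, "ax": 0, "ay": 0, "az": 0},
  {"jaw": 0.45, "dx": -30, "dy": 61, "dz": 0, "ax": 0, "ay": 0, "az": 0},
  {"jaw": 0.45, "dx": -46, "dy": 94, "dz": 0, "ax": 0, "ay": 0, "az": 0},
  {"jaw": 0.45, "dx": -62, "dy": 127, "dz": 0, "ax": 0, "ay": 0, "az": 0},
  {"jaw": 0.45, "dx": -79, "dy": 160, "dz": 0, "ax": 0, "ay": 0, "az": 0},
  {"jaw": 0.45, "dx": -96, "dy": 193, "dz": 0, "ax": 0, "ay": 0, "az": 0},
  {"jaw": 0.45, "dx": -112, "dy": 226, "dz": 0, "ax": 0, "ay": 0, "az": 0},
  {"jaw": 0.45, "dx": -129, "dy": 259, "dz": 0, "ax": 0, "ay": 0, "az": 0},
  {"jaw": 0.45, "dx": -145, "dy": 292, "dz": 0, "ax": 0, "ay": 0, "az": 0},
  {"jaw": 0.45, "dx": -162, "dy": 325, "dz": 0, "ax": 0, "ay": 0, "az": 0},
  {"jaw": 0.45, "dx": -177, "dy": 355, "dz": 0, "ax": 0, "ay": 0, "az": 0},
  {"jaw": 0.45, "dx": -187, "dy": 374, "dz": 0, "ax": 0, "ay": 0, "az": 0},
  {"jaw": 0.45, "dx": -187, "dy": 374, "dz": 0, "ax": 0, "ay": 0, "az": 0},
  {"jaw": 0.45, "dx": -187, "dy": 374, "dz": 0, "ax": 0, "ay": 0, "az": 0},
  {"jaw": 0.45, "dx": -187, "dy": 374, "dz": 0, "ax": 0, "ay": 0, "az": 0},
  {"jaw": 0.45, "dx": -187, "dy": 374, "dz": 0, "ax": 0, "ay": 0, "az": 0},
])

```text
clock: 26.9
ee_pos: [0.6452, 0.0274, 0.1897]
tcp_rot: [-0.0, 1.0, -0.0, -0.0]
ft_force: [0.5, 0.2, -0.7]
opening: 0.0513
```

Run:
```python
from h import *
s=snap('wrist','w14.png');W=s['W'];e=telemetry.sense()['ee_pos']
m=(np.hypot(W[...,0]-e[0],W[...,1]-e[1])<.025)&(W[...,2]>.2)&(W[...,2]<.245); P=W[m];print(len(P),np.median(P,0))
go(.6453,.0288,.108,np.pi/2)
```

```text
9423 [0.64287792 0.02731044 0.22261407]
t 26.95 ee [0.6454 0.0274 0.1901] F [-0.18  0.47 -1.49] open 0.0516
d mm [ 0.1  1.5 82.1] a [-0.0005 -0.0002  0.0006] rows 2.0
```

View pics/w14.png

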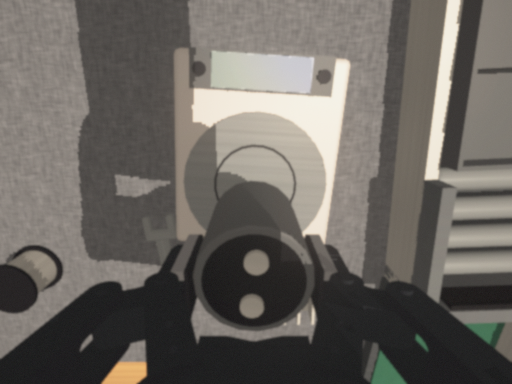

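Emit:
step_arm([
  {"jaw": 0.45, "dx": 0, "dy": 1.3, "dz": 35, "ax": 0, "ay": 0, "az": 0},
  {"jaw": 0.45, "dx": 0, "dy": 1.3, "dz": 62, "ax": 0, "ay": 0, "az": 0},
  {"jaw": 0.45, "dx": 0, "dy": 1.3, "dz": 76, "ax": 0, "ay": 0, "az": 0},
  {"jaw": 0.45, "dx": 0, "dy": 1.3, "dz": 81, "ax": 0, "ay": 0, "az": 0},
  {"jaw": 0.45, "dx": 0, "dy": 1.3, "dz": 83, "ax": 0, "ay": 0, "az": 0},
  {"jaw": 0.45, "dx": 0, "dy": 1.3, "dz": 84.5, "ax": 0, "ay": 0, "az": 0},
  {"jaw": 0.45, "dx": 0, "dy": 1.3, "dz": 85.5, "ax": 0, "ay": 0, "az": 0},
  {"jaw": 0.45, "dx": 0, "dy": 1.3, "dz": 85.5, "ax": 0, "ay": 0, "az": 0},
  {"jaw": 0.45, "dx": 0, "dy": 1.3, "dz": 85.5, "ax": 0, "ay": 0, "az": 0},
  {"jaw": 0.45, "dx": 0, "dy": 1.3, "dz": 85.5, "ax": 0, "ay": 0, "az": 0},
])

```text
clock: 27.78
ee_pos: [0.6457, 0.0286, 0.1053]
tcp_rot: [-0.0, 1.0, -0.0, 0.001]
ft_force: [0.8, 1.1, -1.7]
opening: 0.0513
```

Run:
```python
from h import *
F=[]
for i in range(4): snap('wrist'); s=telemetry.sense();F.append(s['ft_force'][2])
print(np.round(F,2),s['ee_pos'].round(4))
```

```text
[ 0.08 -0.46 -1.16 -0.59] [0.6455 0.0286 0.1048]
```

Load is carried by the pan. Releasing and holding for over a second.

Emit:
step_arm([
  {"jaw": 0.65, "dx": 0, "dy": 0, "dz": 0, "ax": 0, "ay": 0, "az": 0},
  {"jaw": 0.75, "dx": 0, "dy": 0, "dz": 0, "ax": 0, "ay": 0, "az": 0},
  {"jaw": 0.85, "dx": 0, "dy": 0, "dz": 0, "ax": 0, "ay": 0, "az": 0},
  {"jaw": 0.95, "dx": 0, "dy": 0, "dz": 0, "ax": 0, "ay": 0, "az": 0},
  {"jaw": 0.95, "dx": 0, "dy": 0, "dz": 0, "ax": 0, "ay": 0, "az": 0},
  {"jaw": 0.95, "dx": 0, "dy": 0, "dz": 0, "ax": 0, "ay": 0, "az": 0},
  {"jaw": 0.95, "dx": 0, "dy": 0, "dz": 0, "ax": 0, "ay": 0, "az": 0},
  {"jaw": 0.95, "dx": 0, "dy": 0, "dz": 0, "ax": 0, "ay": 0, "az": 0},
  {"jaw": 0.95, "dx": 0, "dy": 0, "dz": 0, "ax": 0, "ay": 0, "az": 0},
  {"jaw": 0.95, "dx": 0, "dy": 0, "dz": 0, "ax": 0, "ay": 0, "az": 0},
  {"jaw": 0.95, "dx": 0, "dy": 0, "dz": 0, "ax": 0, "ay": 0, "az": 0},
  {"jaw": 0.95, "dx": 0, "dy": 0, "dz": 0, "ax": 0, "ay": 0, "az": 0},
  {"jaw": 0.95, "dx": 0, "dy": 0, "dz": 0, "ax": 0, "ay": 0, "az": 0},
  {"jaw": 0.95, "dx": 0, "dy": 0, "dz": 0, "ax": 0, "ay": 0, "az": 0},
  {"jaw": 0.95, "dx": 0, "dy": 0, "dz": 0, "ax": 0, "ay": 0, "az": 0},
  {"jaw": 0.95, "dx": 0, "dy": 0, "dz": 0, "ax": 0, "ay": 0, "az": 0},
  {"jaw": 0.95, "dx": 0, "dy": 0, "dz": 0, "ax": 0, "ay": 0, "az": 0},
  {"jaw": 0.95, "dx": 0, "dy": 0, "dz": 0, "ax": 0, "ay": 0, "az": 0},
])

```text
clock: 29.48
ee_pos: [0.6455, 0.0287, 0.1048]
tcp_rot: [-0.0, 1.0, -0.0, 0.0]
ft_force: [1.2, 0.2, -0.3]
opening: 0.0813
```

Run:
```python
from h import *
s=snap('wrist','w15.png');W=s['W']
print(hull(W,(.6453,.0285),.04,.125,.145))
m=(np.hypot(W[...,0]-.645,W[...,1]-.0285)<.022)&(W[...,2]>.12)&(W[...,2]<.145);P=W[m];A=np.c_[P[:,:2],np.ones(len(P))];print('slope',np.linalg.lstsq(A,P[:,2],rcond=None)[0].round(4))
go(.6453,.0286,.105,np.pi/2)
```

```text
(11337, array([645.2,  22.4]), 34.1, array([640.5,  27.9]), np.float64(136.2))
slope [-0.0022  0.0042  0.1383]
t 29.53 ee [0.6455 0.0286 0.1048] F [-0.05 -0.3   0.32] open 0.081
d mm [ 0.2 -0.  -0.2] a [-0.0006  0.0003  0.0006] rows 0.0
```

View pics/w15.png

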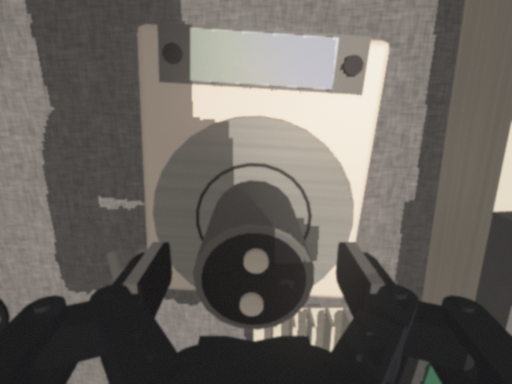

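cap_m is upright, centred between the fingers at (255,275). Regripping and lifting.

Emit:
step_arm([
  {"jaw": 0.75, "dx": 0.5, "dy": 0, "dz": 0, "ax": 0, "ay": 0, "az": 0},
  {"jaw": 0.65, "dx": 0.5, "dy": 0, "dz": 0, "ax": 0, "ay": 0, "az": 0},
  {"jaw": 0.6, "dx": 0.5, "dy": 0, "dz": 0, "ax": 0, "ay": 0, "az": 0},
  {"jaw": 0.56, "dx": 0.5, "dy": 0, "dz": 0, "ax": 0, "ay": 0, "az": 0},
  {"jaw": 0.52, "dx": 0.5, "dy": 0, "dz": -1, "ax": 0, "ay": 0, "az": 0},
  {"jaw": 0.45, "dx": 0.5, "dy": 0, "dz": -2, "ax": 0, "ay": 0, "az": 0},
  {"jaw": 0.45, "dx": 0.5, "dy": 0, "dz": -3, "ax": 0, "ay": 0, "az": 0},
  {"jaw": 0.45, "dx": 0.5, "dy": 0, "dz": -3, "ax": 0, "ay": 0, "az": 0},
  {"jaw": 0.45, "dx": 0.5, "dy": 0, "dz": -10, "ax": 0, "ay": 0, "az": 0},
  {"jaw": 0.45, "dx": 0.5, "dy": 0, "dz": -35, "ax": 0, "ay": 0, "az": 0},
  {"jaw": 0.45, "dx": 0.5, "dy": 0, "dz": -70, "ax": 0, "ay": 0, "az": 0},
  {"jaw": 0.45, "dx": 0.5, "dy": 0, "dz": -100, "ax": 0, "ay": 0, "az": 0},
  {"jaw": 0.45, "dx": 0.5, "dy": 0, "dz": -100, "ax": 0, "ay": 0, "az": 0},
  {"jaw": 0.45, "dx": 0.5, "dy": 0, "dz": -100, "ax": 0, "ay": 0, "az": 0},
  {"jaw": 0.45, "dx": 0.5, "dy": 0, "dz": -100, "ax": 0, "ay": 0, "az": 0},
])

```text
clock: 30.78
ee_pos: [0.6445, 0.0288, 0.204]
tcp_rot: [-0.0, 1.0, -0.0, -0.001]
ft_force: [-0.2, -0.1, -2.6]
opening: 0.0512
```

Run:
```python
from h import *
c=np.array([.5412,.2831]);a=.047;R=np.array([[np.cos(a),-np.sin(a)],[np.sin(a),np.cos(a)]])
for q in [(-41,-41),(-41,41),(41,41),(41,-41)]: print(q,(c+R@np.array(q)/1000).round(4))
p=c+R@np.array([-.041,-.041])
go(p[0],p[1],.205,np.pi/2+.045)
```

```text
(-41, -41) [0.5022 0.2402]
(-41, 41) [0.4983 0.3221]
(41, 41) [0.5802 0.326 ]
(41, -41) [0.5841 0.2441]
t 30.78 ee [0.6445 0.0288 0.204 ] F [-0.23 -0.07 -2.55] open 0.0512
d mm [142.2 211.5  -0.9] a [-0.0003 -0.0011 -0.0444] rows 6.1
```

Emit:
step_arm([
  {"jaw": 0.45, "dx": 20, "dy": 30, "dz": -1, "ax": 0, "ay": 0, "az": -0.005},
  {"jaw": 0.45, "dx": 40, "dy": 60, "dz": -1, "ax": 0, "ay": 0, "az": -0.015},
  {"jaw": 0.45, "dx": 61, "dy": 90, "dz": -1, "ax": 0, "ay": 0, "az": -0.025},
  {"jaw": 0.45, "dx": 81, "dy": 121, "dz": -1, "ax": 0, "ay": 0, "az": -0.035},
  {"jaw": 0.45, "dx": 102, "dy": 152, "dz": -1, "ax": 0, "ay": 0, "az": -0.044},
  {"jaw": 0.45, "dx": 122, "dy": 182, "dz": -1, "ax": 0, "ay": 0, "az": -0.044},
  {"jaw": 0.45, "dx": 136, "dy": 203, "dz": -1, "ax": 0, "ay": 0, "az": -0.044},
  {"jaw": 0.45, "dx": 142, "dy": 212, "dz": -1, "ax": 0, "ay": 0, "az": -0.044},
  {"jaw": 0.45, "dx": 142, "dy": 212, "dz": -1, "ax": 0, "ay": 0, "az": -0.044},
  {"jaw": 0.45, "dx": 142, "dy": 212, "dz": -1, "ax": 0, "ay": 0, "az": -0.044},
  {"jaw": 0.45, "dx": 142, "dy": 212, "dz": -1, "ax": 0, "ay": 0, "az": -0.044},
  {"jaw": 0.45, "dx": 142, "dy": 212, "dz": -1, "ax": 0, "ay": 0, "az": -0.044},
])

```text
clock: 31.78
ee_pos: [0.5031, 0.2395, 0.2047]
tcp_rot: [-0.021, 1.0, -0.0, -0.001]
ft_force: [0.7, -0.2, -1.4]
opening: 0.0511
```

Run:
```python
from h import *
s=snap('wrist','w16.png');W=s['W'];e=telemetry.sense()['ee_pos']
m=(np.hypot(W[...,0]-e[0],W[...,1]-e[1])<.025)&(W[...,2]>.2)&(W[...,2]<.26); P=W[m];print(len(P),np.median(P,0))
hmap(snap('top')['W'],.39,.82,.14,.43,'map4.png')
go(.5022,.2402,.094,np.pi/2+.045)
```

```text
9416 [0.50093678 0.23949105 0.23629027]
t 31.88 ee [0.503  0.2397 0.2049] F [-0.12  0.37 -1.64] open 0.0512
d mm [  0.6   0.6 110.9] a [-0.0005 -0.0014 -0.0018] rows 2.7
```

View pics/w16.png

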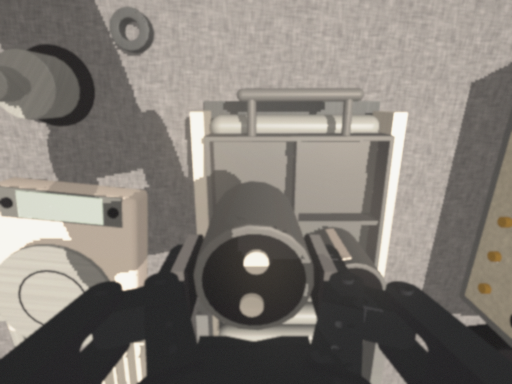

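View pics/map4.png

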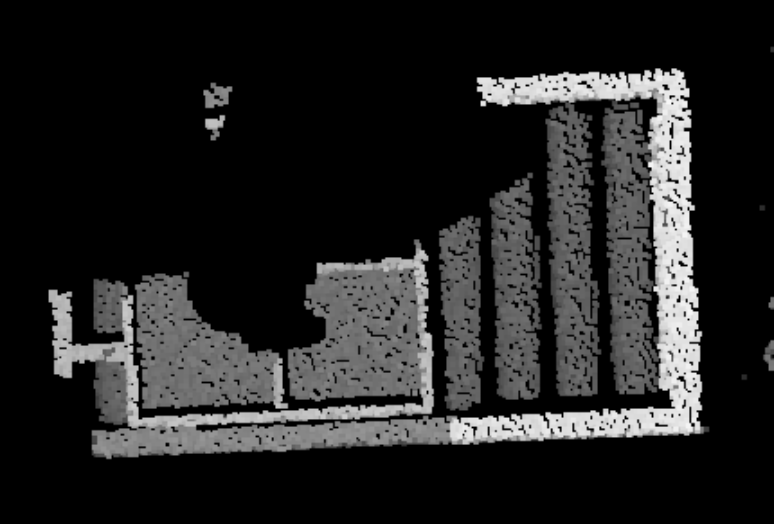

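Emit:
step_arm([
  {"jaw": 0.45, "dx": 0.7, "dy": 0.6, "dz": 35, "ax": 0, "ay": 0, "az": 0},
  {"jaw": 0.45, "dx": 0.7, "dy": 0.6, "dz": 70, "ax": 0, "ay": 0, "az": 0},
  {"jaw": 0.45, "dx": 0.7, "dy": 0.6, "dz": 95, "ax": 0, "ay": 0, "az": 0},
  {"jaw": 0.45, "dx": 0.7, "dy": 0.6, "dz": 106, "ax": 0, "ay": 0, "az": 0},
  {"jaw": 0.45, "dx": 0.7, "dy": 0.6, "dz": 110, "ax": 0, "ay": 0, "az": 0},
  {"jaw": 0.45, "dx": 0.7, "dy": 0.6, "dz": 112, "ax": 0, "ay": 0, "az": 0},
  {"jaw": 0.45, "dx": 0.7, "dy": 0.6, "dz": 112, "ax": 0, "ay": 0, "az": 0},
  {"jaw": 0.45, "dx": 0.7, "dy": 0.6, "dz": 112, "ax": 0, "ay": 0, "az": 0},
  {"jaw": 0.45, "dx": 0.7, "dy": 0.6, "dz": 112, "ax": 0, "ay": 0, "az": 0},
])

```text
clock: 32.63
ee_pos: [0.5027, 0.2404, 0.0941]
tcp_rot: [-0.022, 1.0, -0.0, 0.0]
ft_force: [0.0, -0.2, -2.2]
opening: 0.0512
```

Run:
```python
from h import *
F=[]
for i in range(4): s=snap('wrist','w17.png'); t=telemetry.sense();F.append(t['ft_force'][2])
print(np.round(F,2),t['ee_pos'].round(4))
W=s['W'];e=t['ee_pos'];m=(np.hypot(W[...,0]-e[0],W[...,1]-e[1])<.025)&(W[...,2]>.1)&(W[...,2]<.15); P=W[m];print(len(P),np.median(P,0))
```

```text
[-1.22 -1.33 -1.58 -2.04] [0.5023 0.2403 0.0933]
9435 [0.50007266 0.2402164  0.12508334]
```

View pics/w17.png

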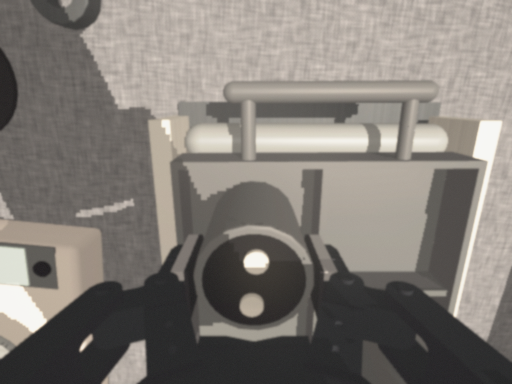

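Emit:
step_arm([
  {"jaw": 0.45, "dx": 0, "dy": 0, "dz": 1, "ax": 0, "ay": 0, "az": 0},
  {"jaw": 0.45, "dx": 0, "dy": 0, "dz": 1.7, "ax": 0, "ay": 0, "az": 0},
  {"jaw": 0.45, "dx": 0, "dy": 0, "dz": 1.7, "ax": 0, "ay": 0, "az": 0},
  {"jaw": 0.45, "dx": 0, "dy": 0, "dz": 1.7, "ax": 0, "ay": 0, "az": 0},
  {"jaw": 0.62, "dx": 0, "dy": 0, "dz": 1.7, "ax": 0, "ay": 0, "az": 0},
  {"jaw": 0.7, "dx": 0, "dy": 0, "dz": 1.7, "ax": 0, "ay": 0, "az": 0},
  {"jaw": 0.85, "dx": 0, "dy": 0, "dz": 1.7, "ax": 0, "ay": 0, "az": 0},
  {"jaw": 0.85, "dx": 0, "dy": 0, "dz": 1.7, "ax": 0, "ay": 0, "az": 0},
  {"jaw": 0.85, "dx": 0, "dy": 0, "dz": -10, "ax": 0, "ay": 0, "az": 0},
  {"jaw": 0.85, "dx": 0, "dy": 0, "dz": -45, "ax": 0, "ay": 0, "az": 0},
  {"jaw": 0.85, "dx": 0, "dy": 0, "dz": -85, "ax": 0, "ay": 0, "az": 0},
  {"jaw": 0.85, "dx": 0, "dy": 0, "dz": -120, "ax": 0, "ay": 0, "az": 0},
  {"jaw": 0.85, "dx": 0, "dy": 0, "dz": -120, "ax": 0, "ay": 0, "az": 0},
  {"jaw": 0.85, "dx": 0, "dy": 0, "dz": -120, "ax": 0, "ay": 0, "az": 0},
  {"jaw": 0.85, "dx": 0, "dy": 0, "dz": -120, "ax": 0, "ay": 0, "az": 0},
])

```text
clock: 34.08
ee_pos: [0.502, 0.2402, 0.2125]
tcp_rot: [-0.022, 1.0, -0.0, -0.001]
ft_force: [0.0, 0.5, -1.0]
opening: 0.0725
```

Run:
```python
from h import *
s=snap('wrist','w18.png');W=s['W'];print(hull(W,(.5022,.2402),.04,.115,.134),hull(W,(.581,.326),.04,.12,.14))
hmap(W,.39,.82,.14,.43,'map5.png')
t=snap('top','t18.png')
go(.38,.277,.2,np.pi/2+.045)
```

```text
(3071, array([501.6, 241.8]), 26.4, array([499.6, 241.2]), np.float64(123.2)) (771, array([581.6, 326.4]), 29.7, array([585.1, 308.1]), np.float64(128.3))
t 34.18 ee [0.5018 0.2402 0.2118] F [-0.52  0.32  0.22] open 0.0726
d mm [120.1  42.   12.2] a [-0.0009 -0.0034 -0.0019] rows 3.1
```

View pics/w18.png

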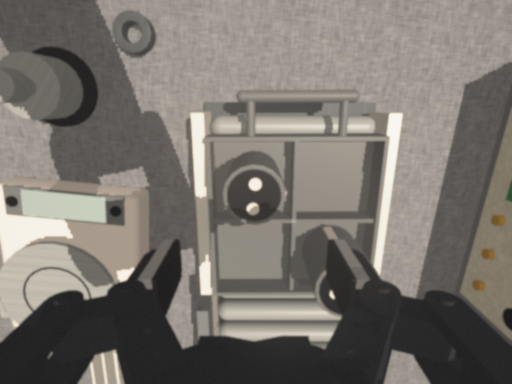

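View pics/map5.png

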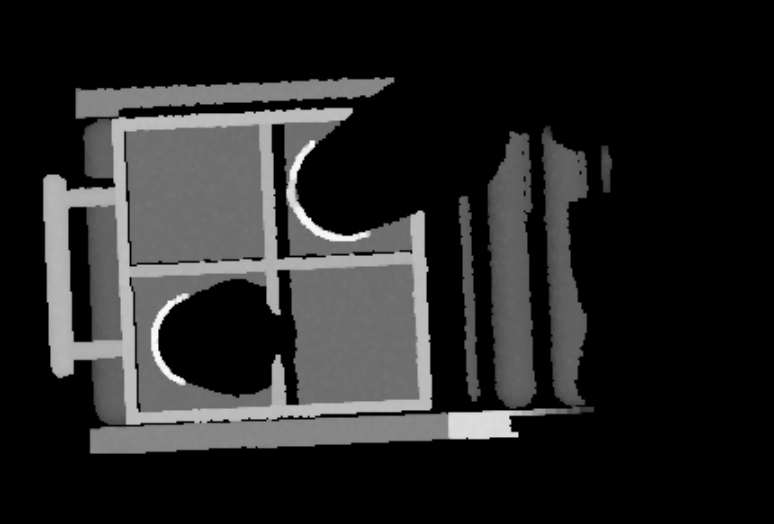

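View pics/t18.png

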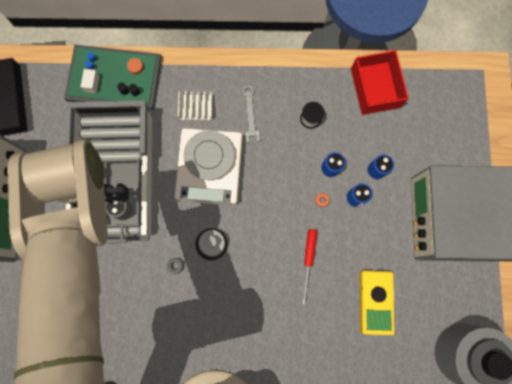

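Both caps stand in diagonal cells at (254,193) and (330,290). Moving behind the handle bar, which is at (298,96), with the jaws closed.

Run:
```python
from h import *
go(.374,.2755,.2,np.pi/2+.041)
```

```text
t 34.18 ee [0.5018 0.2402 0.2118] F [-0.52  0.32  0.22] open 0.0726
d mm [126.1  40.8  12.2] a [-0.0009 -0.0034  0.0021] rows 3.2
```

Emit:
step_arm([
  {"jaw": 0, "dx": 35, "dy": 11, "dz": 4, "ax": 0, "ay": -0.003, "az": 0.002},
  {"jaw": 0, "dx": 75, "dy": 24, "dz": 8, "ax": 0, "ay": -0.003, "az": 0.002},
  {"jaw": 0, "dx": 110, "dy": 36, "dz": 12, "ax": 0, "ay": -0.003, "az": 0.002},
  {"jaw": 0, "dx": 126, "dy": 41, "dz": 12, "ax": 0, "ay": -0.003, "az": 0.002},
  {"jaw": 0, "dx": 126, "dy": 41, "dz": 12, "ax": 0, "ay": -0.003, "az": 0.002},
  {"jaw": 0, "dx": 126, "dy": 41, "dz": 12, "ax": 0, "ay": -0.003, "az": 0.002},
  {"jaw": 0, "dx": 126, "dy": 41, "dz": 12, "ax": 0, "ay": -0.003, "az": 0.002},
])

```text
clock: 34.77
ee_pos: [0.3747, 0.2755, 0.1998]
tcp_rot: [-0.02, 1.0, -0.001, -0.0]
ft_force: [0.6, -0.2, -0.1]
opening: -0.0001
```

Run:
```python
from h import *
s=snap('wrist','w19.png');t=snap('scene','s19.png')
go(.374,.2755,.060,np.pi/2+.041)
```

```text
t 34.87 ee [0.3749 0.2754 0.1998] F [ 0.3   0.52 -0.4 ] open -0.0
d mm [  0.8   0.3 139.8] a [-0.0012 -0.0009 -0.0008] rows 3.4
```

View pics/w19.png

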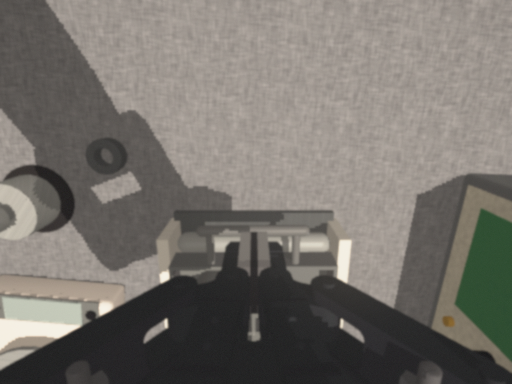

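View pics/s19.png

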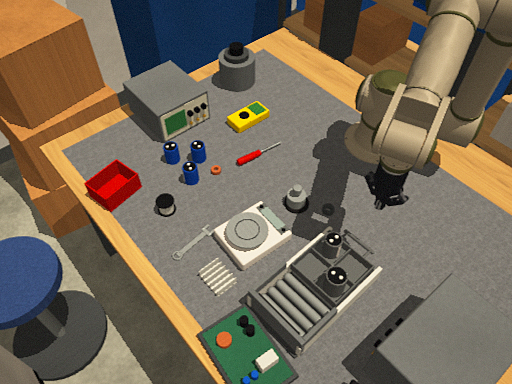

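Emit:
step_arm([
  {"jaw": 0, "dx": 0, "dy": 0.3, "dz": 40, "ax": 0, "ay": 0, "az": 0},
  {"jaw": 0, "dx": 0, "dy": 0.3, "dz": 80, "ax": 0, "ay": 0, "az": 0},
  {"jaw": 0, "dx": 0, "dy": 0.3, "dz": 115, "ax": 0, "ay": 0, "az": 0},
  {"jaw": 0, "dx": 0, "dy": 0.3, "dz": 135, "ax": 0, "ay": 0, "az": 0},
  {"jaw": 0, "dx": 0, "dy": 0.3, "dz": 139, "ax": 0, "ay": 0, "az": 0},
  {"jaw": 0, "dx": 0, "dy": 0.3, "dz": 139, "ax": 0, "ay": 0, "az": 0},
  {"jaw": 0, "dx": 0, "dy": 0.3, "dz": 139, "ax": 0, "ay": 0, "az": 0},
])

```text
clock: 35.45
ee_pos: [0.3758, 0.2757, 0.0618]
tcp_rot: [-0.02, 1.0, -0.0, 0.0]
ft_force: [0.3, 0.1, 0.9]
opening: -0.0001
```

Run:
```python
from h import *
a=.041
go(.374+.03,.2755+.03*a,.060,np.pi/2+.041)
```

```text
t 35.45 ee [0.3758 0.2757 0.0618] F [0.27 0.11 0.92] open -0.0001
d mm [-28.2  -0.1   1.8] a [-0.0006  0.0007 -0.0013] rows 0.7
```

Emit:
step_arm([
  {"jaw": 0, "dx": -8, "dy": 0, "dz": 1, "ax": 0, "ay": 0, "az": 0},
  {"jaw": 0, "dx": -16, "dy": 0, "dz": 1, "ax": 0, "ay": 0, "az": 0},
  {"jaw": 0, "dx": -21, "dy": 0, "dz": 1, "ax": 0, "ay": 0, "az": 0},
  {"jaw": 0, "dx": -24, "dy": 0, "dz": 1, "ax": 0, "ay": 0, "az": 0},
  {"jaw": 0, "dx": -26, "dy": 0, "dz": 1, "ax": 0, "ay": 0, "az": 0},
  {"jaw": 0, "dx": -28, "dy": 0, "dz": 1, "ax": 0, "ay": 0, "az": 0},
  {"jaw": 0, "dx": -30, "dy": 0, "dz": 1, "ax": 0, "ay": 0, "az": 0},
  {"jaw": 0, "dx": -32, "dy": 0, "dz": 1, "ax": 0, "ay": 0, "az": 0},
  {"jaw": 0, "dx": -34.5, "dy": 0, "dz": 1, "ax": 0, "ay": 0, "az": 0},
  {"jaw": 0, "dx": -37, "dy": 0, "dz": 1, "ax": 0, "ay": 0, "az": 0},
  {"jaw": 0, "dx": -40, "dy": 0, "dz": 1, "ax": 0, "ay": 0, "az": 0},
  {"jaw": 0, "dx": -43, "dy": 0, "dz": 1, "ax": 0, "ay": 0, "az": 0},
  {"jaw": 0, "dx": -46, "dy": 0, "dz": 1, "ax": 0, "ay": 0, "az": 0},
  {"jaw": 0, "dx": -49, "dy": 0, "dz": 1, "ax": 0, "ay": 0, "az": 0},
  {"jaw": 0, "dx": -52, "dy": 0, "dz": 1, "ax": 0, "ay": 0, "az": 0},
  {"jaw": 0, "dx": -55, "dy": 0, "dz": 1, "ax": 0, "ay": 0, "az": 0},
  {"jaw": 0, "dx": -57, "dy": 0, "dz": 1, "ax": 0, "ay": 0, "az": 0},
  {"jaw": 0, "dx": -59, "dy": 0, "dz": 1, "ax": 0, "ay": 0, "az": 0},
  {"jaw": 0, "dx": -60, "dy": 0, "dz": 1, "ax": 0, "ay": 0, "az": 0},
])

```text
clock: 37.03
ee_pos: [0.4361, 0.278, 0.0608]
tcp_rot: [-0.02, 1.0, -0.0, 0.0]
ft_force: [-1.0, 1.1, -0.4]
opening: -0.0002
```

Run:
```python
from h import *
s=snap('top','t20.png');hmap(s['W'],.39,.82,.14,.43,'map6.png');snap('scene','s20.png')
a=.041
go(.5365,.2755+(.5365-.374)*a,.060,np.pi/2+.041)
```

```text
t 37.13 ee [0.4361 0.2781 0.0609] F [-0.33  0.5  -0.57] open -0.0
d mm [-1.005e+02  1.000e-01  1.000e+00] a [-0.0005  0.0012 -0.0014] rows 2.4
```

View pics/map6.png

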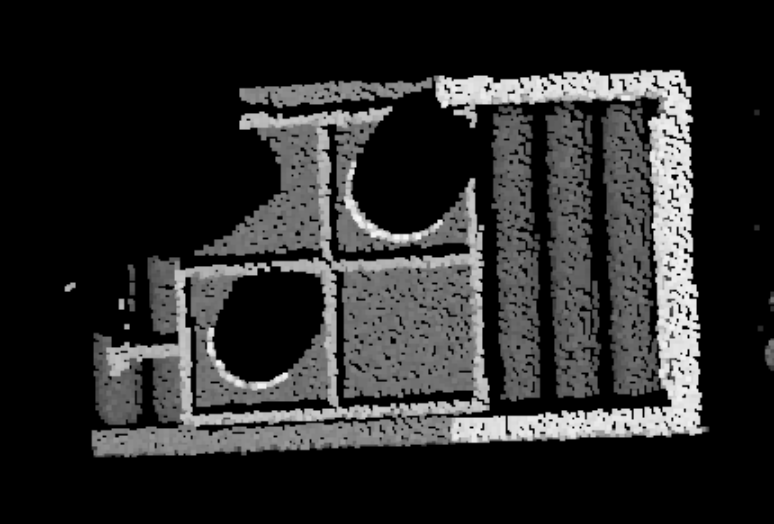

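View pics/s20.png

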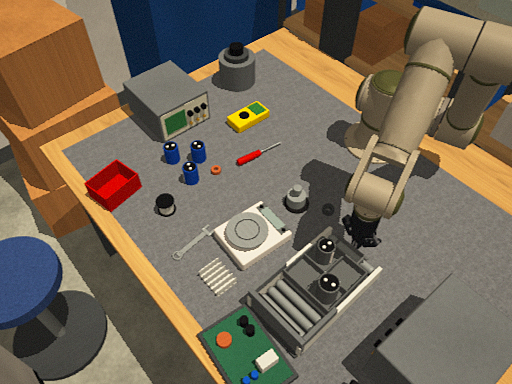

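The tote has moved 32 mm, straight, with the caps upright. Continuing the push.

Emit:
step_arm([
  {"jaw": 0, "dx": -2, "dy": 0, "dz": 1, "ax": 0, "ay": 0, "az": 0},
  {"jaw": 0, "dx": -5, "dy": 0, "dz": 1, "ax": 0, "ay": 0, "az": 0},
  {"jaw": 0, "dx": -9, "dy": 0, "dz": 1, "ax": 0, "ay": 0, "az": 0},
  {"jaw": 0, "dx": -13, "dy": 0, "dz": 1, "ax": 0, "ay": 0, "az": 0},
  {"jaw": 0, "dx": -17, "dy": 0, "dz": 1, "ax": 0, "ay": 0, "az": 0},
  {"jaw": 0, "dx": -21, "dy": 0, "dz": 1, "ax": 0, "ay": 0, "az": 0},
  {"jaw": 0, "dx": -25, "dy": 0, "dz": 1, "ax": 0, "ay": 0, "az": 0},
  {"jaw": 0, "dx": -29, "dy": 0, "dz": 1, "ax": 0, "ay": 0, "az": 0},
  {"jaw": 0, "dx": -33, "dy": 0, "dz": 1, "ax": 0, "ay": 0, "az": 0},
  {"jaw": 0, "dx": -37, "dy": 0, "dz": 1, "ax": 0, "ay": 0, "az": 0},
  {"jaw": 0, "dx": -41, "dy": 0, "dz": 1, "ax": 0, "ay": 0, "az": 0},
  {"jaw": 0, "dx": -45, "dy": 0, "dz": 1, "ax": 0, "ay": 0, "az": 0},
  {"jaw": 0, "dx": -49, "dy": 0, "dz": 1, "ax": 0, "ay": 0, "az": 0},
  {"jaw": 0, "dx": -53, "dy": 0, "dz": 1, "ax": 0, "ay": 0, "az": 0},
  {"jaw": 0, "dx": -57, "dy": 0, "dz": 1, "ax": 0, "ay": 0, "az": 0},
  {"jaw": 0, "dx": -61, "dy": 0, "dz": 1, "ax": 0, "ay": 0, "az": 0},
  {"jaw": 0, "dx": -64, "dy": 0, "dz": 1, "ax": 0, "ay": 0, "az": 0},
  {"jaw": 0, "dx": -67, "dy": 0, "dz": 1, "ax": 0, "ay": 0, "az": 0},
  {"jaw": 0, "dx": -69, "dy": 0, "dz": 1, "ax": 0, "ay": 0, "az": 0},
  {"jaw": 0, "dx": -70, "dy": 0, "dz": 1, "ax": 0, "ay": 0, "az": 0},
])

```text
clock: 38.8
ee_pos: [0.5065, 0.2807, 0.06]
tcp_rot: [-0.02, 1.0, -0.0, 0.001]
ft_force: [-0.7, 0.1, -1.3]
opening: -0.0001
```

Run:
```python
from h import *
s=snap('top','t21.png');hmap(s['W'],.39,.82,.14,.43,'map7.png')
a=.041
go(.5365,.2755+(.5365-.374)*a,.060,np.pi/2+.041)
```

```text
t 38.85 ee [0.5065 0.2808 0.06  ] F [0.4  0.21 0.7 ] open 0.0002
d mm [-30.    0.2   0.1] a [-0.0006  0.0017 -0.0015] rows 0.7
```

View pics/map7.png

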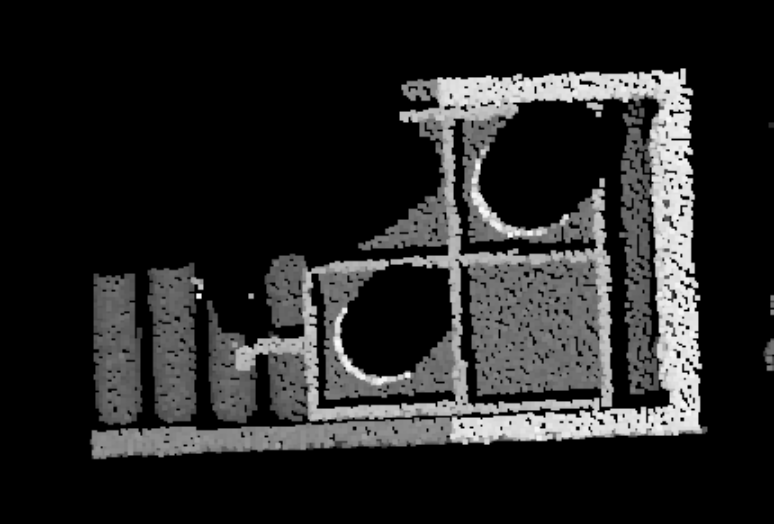

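Emit:
step_arm([
  {"jaw": 0, "dx": -2, "dy": 0, "dz": 0, "ax": 0, "ay": 0, "az": 0},
  {"jaw": 0, "dx": -5, "dy": 0, "dz": 0, "ax": 0, "ay": 0, "az": 0},
  {"jaw": 0, "dx": -8, "dy": 0, "dz": 0, "ax": 0, "ay": 0, "az": 0},
  {"jaw": 0, "dx": -11, "dy": 0, "dz": 0, "ax": 0, "ay": 0, "az": 0},
  {"jaw": 0, "dx": -14, "dy": 0, "dz": 0, "ax": 0, "ay": 0, "az": 0},
  {"jaw": 0, "dx": -17, "dy": 0, "dz": 0, "ax": 0, "ay": 0, "az": 0},
  {"jaw": 0, "dx": -19.5, "dy": 0, "dz": 0, "ax": 0, "ay": 0, "az": 0},
  {"jaw": 0, "dx": -22, "dy": 0, "dz": 0, "ax": 0, "ay": 0, "az": 0},
  {"jaw": 0, "dx": -24, "dy": 0, "dz": 0, "ax": 0, "ay": 0, "az": 0},
  {"jaw": 0, "dx": -26, "dy": 0, "dz": 0, "ax": 0, "ay": 0, "az": 0},
  {"jaw": 0, "dx": -27, "dy": 0, "dz": 0, "ax": 0, "ay": 0, "az": 0},
  {"jaw": 0, "dx": -28, "dy": 0, "dz": 0, "ax": 0, "ay": 0, "az": 0},
  {"jaw": 0, "dx": -29, "dy": 0, "dz": 0, "ax": 0, "ay": 0, "az": 0},
  {"jaw": 0, "dx": -29, "dy": 0, "dz": 0, "ax": 0, "ay": 0, "az": 0},
])

```text
clock: 40.02
ee_pos: [0.5357, 0.2819, 0.0602]
tcp_rot: [-0.02, 1.0, -0.0, 0.001]
ft_force: [-0.8, -0.3, -0.3]
opening: -0.0002
```

Emit:
step_arm([
  {"jaw": 0, "dx": -1, "dy": 0, "dz": 0, "ax": 0, "ay": 0, "az": 0},
  {"jaw": 0, "dx": -2, "dy": 0, "dz": 0, "ax": 0, "ay": 0, "az": 0},
  {"jaw": 0, "dx": -2, "dy": 0, "dz": 0, "ax": 0, "ay": 0, "az": 0},
  {"jaw": 0, "dx": -2, "dy": 0, "dz": 0, "ax": 0, "ay": 0, "az": 0},
])

```text
clock: 40.35
ee_pos: [0.5379, 0.2819, 0.0602]
tcp_rot: [-0.02, 1.0, -0.0, 0.001]
ft_force: [0.3, 0.0, -0.2]
opening: -0.0002
```

Run:
```python
from h import *
s=snap('top','t22.png');hmap(s['W'],.39,.82,.14,.43,'map8.png')
t=telemetry.sense();print(t['ft_force'],t['ee_pos'])
```

```text
[-0.26323198  0.31144294 -0.14639166] [0.5379     0.28195211 0.06024925]
```

View pics/map8.png

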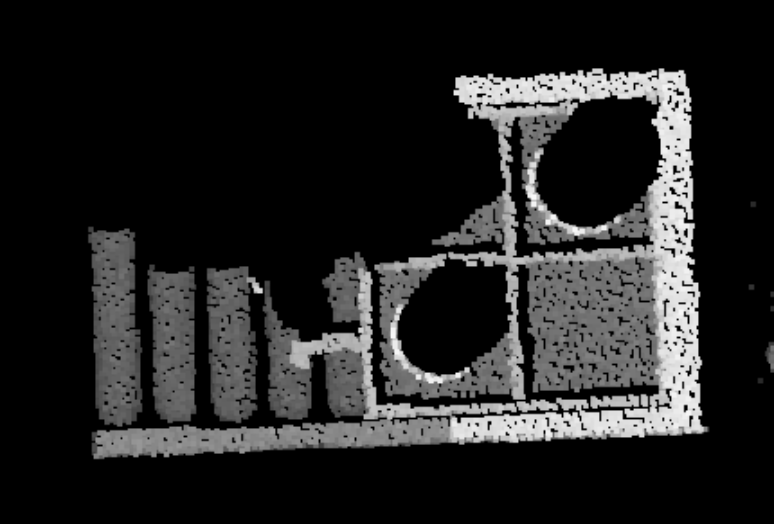

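Emit:
step_arm([
  {"jaw": 0, "dx": -1, "dy": 0, "dz": 0, "ax": 0, "ay": 0, "az": 0},
  {"jaw": 0, "dx": -2, "dy": 0, "dz": 0, "ax": 0, "ay": 0, "az": 0},
  {"jaw": 0, "dx": -3, "dy": 0, "dz": 0, "ax": 0, "ay": 0, "az": 0},
  {"jaw": 0, "dx": -3, "dy": 0, "dz": 0, "ax": 0, "ay": 0, "az": 0},
])

```text
clock: 40.73
ee_pos: [0.5405, 0.2821, 0.0602]
tcp_rot: [-0.02, 1.0, -0.0, 0.001]
ft_force: [-3.5, 0.2, 2.0]
opening: -0.0001
```

Emit:
step_arm([
  {"jaw": 0, "dx": -0.5, "dy": 0, "dz": 0, "ax": 0, "ay": 0, "az": 0},
  {"jaw": 0, "dx": -1, "dy": 0, "dz": 0, "ax": 0, "ay": 0, "az": 0},
  {"jaw": 0, "dx": -1, "dy": 0, "dz": 0, "ax": 0, "ay": 0, "az": 0},
])

```text
clock: 40.98
ee_pos: [0.5406, 0.2821, 0.0602]
tcp_rot: [-0.02, 1.0, -0.001, -0.001]
ft_force: [-8.3, -1.4, 4.4]
opening: -0.0001
```

The tote is against the stop: the force rose to 8 N with no further motion. Backing off and lifting clear.

Emit:
step_arm([
  {"jaw": 0, "dx": 2, "dy": 0, "dz": 0, "ax": 0, "ay": 0, "az": 0},
  {"jaw": 0, "dx": 6, "dy": 0, "dz": 0, "ax": 0, "ay": 0, "az": 0},
  {"jaw": 0, "dx": 15, "dy": 0, "dz": 0, "ax": 0, "ay": 0, "az": 0},
  {"jaw": 0, "dx": 35, "dy": 0, "dz": 0, "ax": 0, "ay": 0, "az": 0},
  {"jaw": 0, "dx": 60, "dy": 0, "dz": -10, "ax": 0, "ay": 0, "az": 0},
  {"jaw": 0, "dx": 90, "dy": 0, "dz": -40, "ax": 0, "ay": 0, "az": 0},
  {"jaw": 0, "dx": 120, "dy": 0, "dz": -75, "ax": 0, "ay": 0, "az": 0},
  {"jaw": 0, "dx": 150, "dy": 0, "dz": -105, "ax": 0, "ay": 0, "az": 0},
  {"jaw": 0, "dx": 180, "dy": 40, "dz": -140, "ax": 0, "ay": 0, "az": 0},
  {"jaw": 0, "dx": 200, "dy": 80, "dz": -140, "ax": 0, "ay": 0, "az": 0},
  {"jaw": 0, "dx": 220, "dy": 120, "dz": -140, "ax": 0, "ay": 0, "az": 0},
  {"jaw": 0, "dx": 220, "dy": 120, "dz": -140, "ax": 0, "ay": 0, "az": 0},
  {"jaw": 0, "dx": 220, "dy": 120, "dz": -140, "ax": 0, "ay": 0, "az": 0},
])

```text
clock: 42.07
ee_pos: [0.3139, 0.3967, 0.2011]
tcp_rot: [-0.022, 1.0, 0.001, 0.0]
ft_force: [0.1, 0.5, 1.0]
opening: 0.0002
```

```bash
python3 - <<'E'
from h import *
s=snap('top','t23.png');W=s['W'];hmap(W,.39,.82,.14,.43,'map9.png');u=snap('scene','s23.png')
print('cw',hull(W,(.423,.017),.08,.04,.054))
f=s['frame'].max(2);m=(f<45)&(np.hypot(W[...,0]-.423,W[...,1]-.017)<.05);P=W[m];print('pad dark px',len(P),hull(P,(.423,.017),.05,-.01,.02) if len(P) else 0)
print('pan',hull(W,(.6455,.028),.08,.062,.078))
print('caps',hull(W,(.711,.331),.045,.122,.14),hull(W,(.633,.246),.04,.118,.131))
E
python3 /tmp/z.py t23.png t23z.png 50 250 90 270
```

```text
cw (386, array([425.4,  16.1]), 31.9, array([424.2,  15.4]), np.float64(47.2))
pad dark px 21 (21, array([425.9,  17.8]), 38.4, array([416.9,  -1.5]), np.float64(5.2))
pan (1990, array([645.9,  28.1]), 65.2, array([645. ,  27.8]), np.float64(70.5))
caps (463, array([716.2, 330.1]), 30.7, array([714.8, 328.8]), np.float64(130.7)) (337, array([624.6, 230.7]), 25.7, array([624.7, 231.4]), np.float64(125.1))
```

View pics/map9.png

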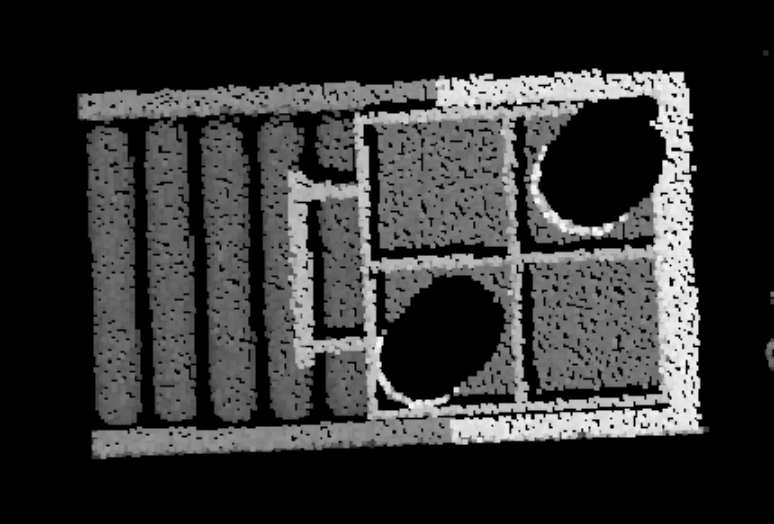

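View pics/t23z.png

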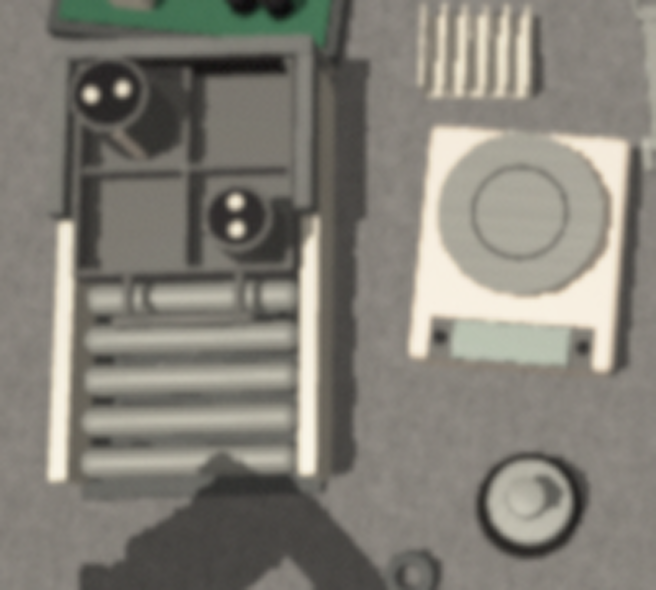

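View pics/s23.png

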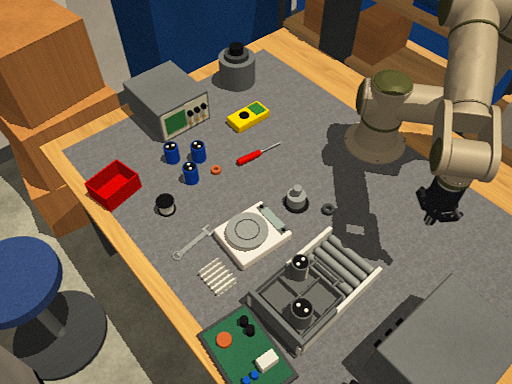

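cap_m has shifted within its cell, so I'll check that it's upright and that the tote is still home.

Run:
```python
from h import *
for n in ['top','scene']:
    W=snap(n)['W']
    for nm,c,r in [('m',(.6246,.2307),.02),('l',(.716,.330),.023)]:
        P=W[(np.hypot(W[...,0]-c[0],W[...,1]-c[1])<r)&(W[...,2]>.118)&(W[...,2]<.14)];A=np.c_[P[:,:2]-c,np.ones(len(P))]
        print(n,nm,len(P),np.linalg.lstsq(A,P[:,2],rcond=None)[0].round(4))
    P=W.reshape(-1,3)
    H=P[(P[:,0]>.53)&(P[:,0]<.575)&(P[:,1]>.245)&(P[:,1]<.33)&(P[:,2]>.068)&(P[:,2]<.085)]
    print('handle',len(H),H.mean(0).round(4),np.polyfit(H[:,1],H[:,0],1).round(3))
    D=P[(P[:,0]>.6)&(P[:,0]<.75)&(P[:,1]>.28)&(P[:,1]<.30)&(P[:,2]>.074)&(P[:,2]<.086)];print('divider y fit',np.polyfit(D[:,0],D[:,1],1).round(4),len(D))
    S=P[(P[:,0]>.74)&(P[:,0]<.79)&(P[:,1]>.22)&(P[:,1]<.27)&(P[:,2]>.087)];print('stop x pct',np.percentile(S[:,0],[2,98]).round(4))
```

```text
top m 205 [-0.0005  0.0196  0.1252]
top l 266 [-0.0158 -0.0081  0.1314]
handle 171 [0.5579 0.2914 0.0765] [0.036 0.548]
divider y fit [0.0448 0.2564] 103
stop x pct [0.7577 0.7772]
scene m 149 [-0.0092  0.0003  0.1249]
scene l 244 [-0.0083 -0.0006  0.1307]
handle 130 [0.5572 0.292  0.0759] [0.021 0.551]
divider y fit [0.0482 0.2561] 70
stop x pct [0.7555 0.7755]
```

```bash
python3 -c "
from h import *
print(robot.job_done())"
```

```text
the job is handed in; nothing more can be done
None
```

The job is handed in after about 42 s of the 210 s allowed; no verdict was reported. I found only cap_l and cap_m on the bench. The three blue look-alikes were left where they stood.

**What I did**
1. I stood the check weight on the pan, about 2 mm off centre and let go, then put it back on its rest pad.
2. I weighed cap_l, then cap_m. Each stood upright and let go for over a second, within about 2 mm of the pan's centre. They then went into diagonal cells of the tote.
3. I pushed the tote along the rollers until it met the stop. The push force rose to about 8 N with no further movement, and I then withdrew the arm.

**Last checks**
- **Check weight:** about 2 mm from the middle of its pad.
- **Pan:** empty, with its top at 70.5 mm.
- **Capacitors:** both upright on the cell floor, with their tops tilted less than 0.02 rad.
- **Tote:** straight, about 0.045 rad against roughly 0.04 for the track. Its handle reads 557 mm against about 554 mm expected when home, so I take it as home to within about 3 mm of measuring error.
- **Bystanders:** none looked moved in the last pictures, judged by eye.

**One thing that disagreed:** near the end, after it had been placed, cap_m shifted about 15–20 mm within its own cell. I take this to be the announced knock. It is still upright in its cell, next to the walls, and I left it there.

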